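# Load the spice-bottle ramp

### The arm

A 7-joint arm with a two-finger parallel gripper is mounted at the origin on the work surface. World frame = base frame: x ahead of the robot, y to its left, z up, the work surface at z = 0. Lengths are in mm, angles in rad, forces in N, time in s.
With the tool pointing down it reaches from about 400 to 875 mm from the base axis. Payload 4.4 kg.
Tool frame: the origin (TCP) lies at the very end of the fingers, on their centre line; the grasp point (between the pads) lies 19 mm behind it; y points along the fingers, z is the direction in which the jaws open and shut, and the axes are right-handed (so a half turn about y gives the same grasp; the last joint's range is limited). The gripper opens to 85 mm and grips with 20 to 120 N. Pads are 22 mm wide; open, the fingers measure 114 mm over their backs; the gripper's body (76 mm by 85 mm) begins 54 mm behind the grasp point. The pads swing forward as they close: fully open they stand 13 mm farther back than shut.
Start: joints at [-1.339, 0.628, 0.038, 1.517, -0.027, 0.996, -0.02], TCP at [190.697, 621.412, 231.313] pointing down, gripper open.
Joint ranges: [-3.06, 3.06], [-0.37, 2.12], [-1.25, 1.32], [0.18, 2.47], [-1.1, 4.24], [0.23, 1.98], [-2.94, 2.94]. Speed limits (rad/s): [2.57, 2.57, 3.14, 3.14, 3.14, 3.14, 3.14].

### API

Orientations are given as [roll, pitch, yaw] about the fixed x, y, z axes, in that order (R = Rz(yaw) Ry(pitch) Rx(roll)).
In Python, from cell import read_state, get_image, finish_job gives the robot as it stands. The module is installed in compiled form; this text tells all that it offers.
- The arm moves only by the tool servo_tool, never from a script. Its argument "increments" is a list of rows, each an object of numbers: "dx", "dy", "dz": the shift along the world's x, y, z in cm; "ax", "ay", "az": the turn, a rotation vector about the world's x, y, z in rad; "claw": the closure, from -1 (fully open) to 1 (shut). A call has 1 to 8 rows; each row is the pose to reach, as a shift and turn from the pose commanded when the call began; what a row does not reach only later rows make up. A row lasts 1/12 s, in which the tool goes at most 41.7 mm and 7.16 degrees, less where a joint would pass 70% of its speed; a pose out of reach is approached as far as the arm can. A call with a gripper value outside its range is refused whole. The fingers move at their own pace and stop on an object; the grip force is fixed at half the most. Time passes only in rows, so rows that repeat a pose let the fingers close. It gives the time, the measured TCP pose, the force and the opening at its end, in the units of the state.
- read_state(): the state, without advancing time (a new reading comes with each control period).
- get_image(name): name is "side" or "top"; returns a dict with "color" (400x640x3 uint8, red, green, blue), "fov_y" (degrees; the focal length in pixels is half the picture's height over the tangent of half this angle, whatever the lens; pixels are square), "cx", "cy" (the principal point, pixels), "R" (3x3) and "t" (3): a world point X has camera coordinates R X + t. Camera axes: x right, y down, z forward; pixel columns grow to the right and rows downward; lengths in mm; the calibration is good to about 2 mm. A picture is of the moment at which its call begins. There is no depth.
- finish_job(): hands the job in, once; it reports no verdict.
The state is a dict: "clock": time; "qpos": joint angles; "qd": joint speeds; "tau": joint torques, N m; "eef_pos": TCP position; "tool_rot": TCP orientation; "force": force on the tool from outside, world axes, zero at the start; "torque": the same for the moment, N m; "width": finger opening in mm.
Only numpy, scipy, OpenCV 4.12 (cv2) and the standard library are available. Lean on these libraries where they do the work, as an engineer would, in place of code of your own. Each camera call takes 0.05 s, during which the arm holds its last target.

### The job

First swing the raised stop bar at the foot of the lime-green ramp all the way down across the channel. Then load the two corked bottles from the stone platter one after the other: lay each on the upper half of the ramp, across the channel with its corked neck sticking out over the low side wall, and let go so that it rolls down, until both lie at rest in a row behind the lowered bar. Leave the tealight holder, the spoon and the lidded container where they are.

Things in the scene. Friction and masses are not known exactly. Their poses are not given: they have to be found in the camera images.
- channel (a point): Middle of the ramp's channel floor, 45 mm above the shelf. x uphill along the floor (slope 0.21 rad), y level, to the low wall, z square to the floor. Floor x -125 to 125 mm, 76 mm wide between walls 4 mm thick, open on top. Tall wall at -y: 35 mm high, from x = -87 mm to the upper end. Low wall at +y: 6 mm high, full length.
- stop_bar (a joint): Lime-green bar 106 x 10 x 12 mm, hinged at (-105, -56, 20) mm in the axes of channel, swinging about that x axis like a barrier. 0 = down, level across the channel, uphill face at x = -100 mm; positive = free end raised (rad), starts at 0.4 to 0.85. Stops at 0; light friction holds it; about 1 N moves it, best pressed on its upper face along its arc.
- bar_tip (a point): Centre of the free end of the stop bar, 106 mm from its hinge.
- bottle1_mid (a point): One of two alike small stoneware bottles (white, empty, 110 g nominal), lying on the platter. This point is the centre of its cylindrical body, 40 mm in diameter, 70 mm long. Its x axis runs along the bottle towards the neck; it may roll about that axis. A cork neck 18 mm in diameter, coaxial, sticks out 16 mm beyond the body's end.
- bottle1_neck (a point): Outer end of bottle 1's cork, 51 mm from the centre of its body.
- bottle2_mid (a point): The other bottle, the same as bottle 1: centre of its body, x axis towards the neck.
- bottle2_neck (a point): Outer end of bottle 2's cork, 51 mm from the centre of its body.
- platter: Flat round river-stone platter, fixed, 300 mm across, 18 mm thick; origin at the centre of its underside, on the shelf. The bottles lie on its flat top.
- tealight: Bystander: glass tealight holder, 68 mm across, 55 mm high; origin at the centre of its underside.
- spoon: Bystander: stainless soup spoon lying flat, 190 mm long; origin under its middle, x towards the bowl.
- container: Bystander: smoky-grey plastic box with a clip-on lid, 100 x 153 x 67 mm (x, y, z); origin at the centre of its underside.
- ramp: Lime-green plastic ramp, fixed, 250 mm long, 84 mm wide, 80 mm high at its upper end; origin at the centre of its underside, on the shelf; x level towards the upper end, y towards the low side wall. No wall at either end of its channel: only the lowered stop bar keeps things from rolling out.
Things that resemble listed ones, but are neither listed nor needed, are in the scene too. Leave any orange look-alike of the part that bears bottle2_mid alone. Leave any yellow look-alike of the part that bears bottle1_mid alone.

How it is judged:
By the outcome, as a careful person would: the job done as asked, in the order asked, and still so for the second after the job is handed in, with the robot touching nothing.
It also fails if it takes over 72 s, if anything falls off the work surface, if the arm or the gripper's body presses on something with over 40 N, if the wrist force passes 120 N, or if a joint passes its speed limit or range.

## Working session

There is one attempt and no reset: what is moved stays moved. The work goes in short steps, Python scripts to look and compute and a tool call to move; the robot and the scene stay as the last step left them, time stands still between calls to the robot, and variables do not carry over. Pictures are saved under pics/ and viewed, and the job is handed in when it is done.

Besides the shell and the picture viewer there is one more tool, called after "Request:" by a JSON object that holds its "name" and its "arguments". servo_tool: Moves the arm, as the interface text tells. Its arguments: {"type":"object","properties":{"increments":{"type":"array","items":{"type":"object","properties":{"dx":{"type":"number"},"dy":{"type":"number"},"dz":{"type":"number"},"ax":{"type":"number"},"ay":{"type":"number"},"az":{"type":"number"},"claw":{"type":"number"}}}}},"required":["increments"]}

```bash
mkdir -p pics
python3 - <<'E'
from cell import *
import cv2,numpy as np
print(read_state())
for n in("side","top"):
    d=get_image(n); cv2.imwrite(f"pics/{n}0.png",d["color"][:,:,::-1])
    print(n,d["fov_y"],d["cx"],d["cy"],d["R"],d["t"])
E
```

```text
{'clock': 0.0, 'qpos': array([-1.33878401,  0.62932622,  0.03842173,  1.51837511, -0.02700899,
        0.9962791 , -0.02001192]), 'qd': array([ 0.00055533,  0.00029695,  0.00045067, -0.00010866, -0.00032922,
       -0.00160868,  0.00082302]), 'tau': array([ 4.27967288e-04, -5.63412809e+01,  1.22563317e+00, -1.93441916e+01,
        1.07320046e-02,  1.03817825e-02,  6.17324602e-06]), 'eef_pos': array([190.50543719, 620.80671698, 230.39933129]), 'tool_rot': array([-1.57266691e+00, -4.31869710e-06, -2.97812925e-01]), 'force': array([-0.11020414, -0.56180875,  0.05658789]), 'torque': array([0.05332115, 0.00144802, 0.00951657]), 'width': 85.3929652238841}
side 52.573813389395056 322.3753577293291 199.6860395156115 [[ 0.97124031 -0.237934    0.00892626]
 [-0.17674796 -0.74558598 -0.64254315]
 [ 0.15953815  0.62248611 -0.7661975 ]] [-551.22364835  223.87123207 1008.82911283]
top 46.60479839469766 316.5925664859867 199.74785097000444 [[-0.01724786 -0.99980461  0.00965648]
 [-0.99570217  0.01629656 -0.09116805]
 [ 0.09099287 -0.01118743 -0.9957887 ]] [ 107.13193884  603.56049447 1072.71080339]
```

View pics/side0.png

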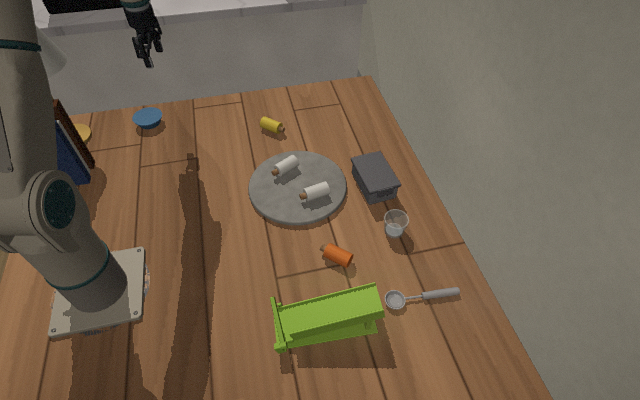

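View pics/top0.png

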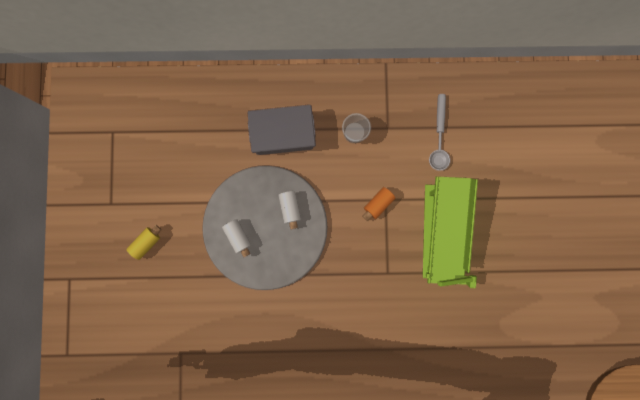

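```bash
cat > h.py <<'E'
import numpy as np,cv2
from cell import *
def f(d): return d["color"].shape[0]/2/np.tan(np.radians(d["fov_y"]/2))
def ray(d,u,v):
    R=np.array(d["R"]);t=np.array(d["t"]);k=f(d)
    return -R.T@t, R.T@np.array([(u-d["cx"])/k,(v-d["cy"])/k,1])
def onz(d,u,v,z):
    c,r=ray(d,u,v); return c+r*(z-c[2])/r[2]
def tri(d1,p1,d2,p2):
    c1,r1=ray(d1,*p1);c2,r2=ray(d2,*p2)
    s=np.linalg.lstsq(np.c_[r1,-r2],c2-c1,rcond=None)[0]
    a=c1+s[0]*r1;b=c2+s[1]*r2
    return (a+b)/2,np.linalg.norm(a-b)
def proj(d,X):
    p=np.array(d["R"])@np.array(X)+np.array(d["t"]); return p[:2]/p[2]*f(d)+[d["cx"],d["cy"]]
def crop(d,x0,y0,w,h,s,fn):
    cv2.imwrite(fn,cv2.resize(d["color"][y0:y0+h,x0:x0+w,::-1],None,fx=s,fy=s,interpolation=cv2.INTER_CUBIC))
E
python3 - <<'E'
from h import *
S=get_image("side");T=get_image("top")
crop(S,262,275,130,85,6,"pics/s1.png")
crop(T,415,170,70,125,4.8,"pics/t1.png")
crop(T,190,160,150,135,4.4,"pics/t2.png")
crop(S,240,140,120,90,6,"pics/s2.png")
E
```

```text
(no output)
```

View pics/s1.png

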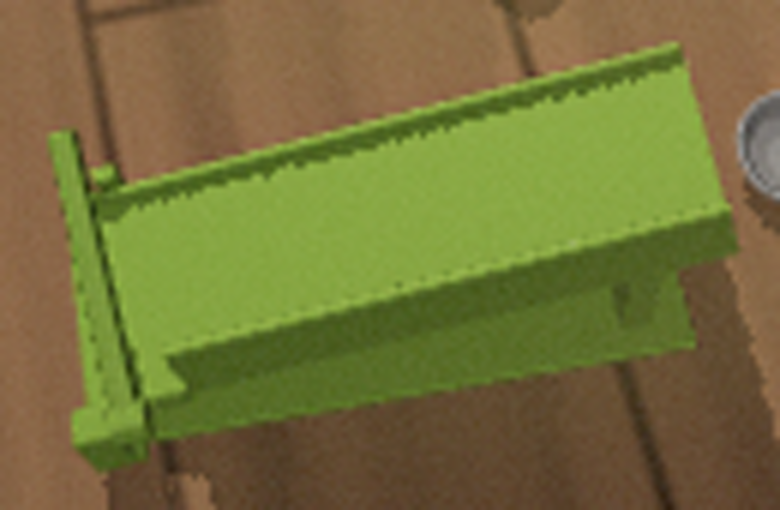

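View pics/t1.png

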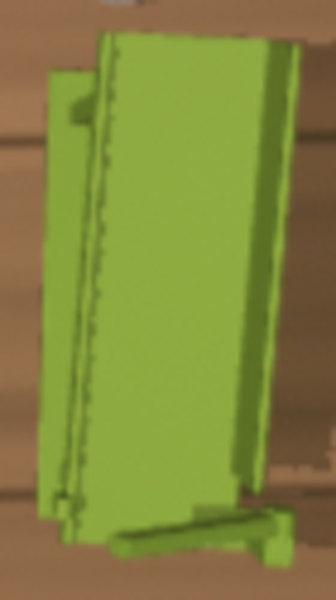

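View pics/t2.png

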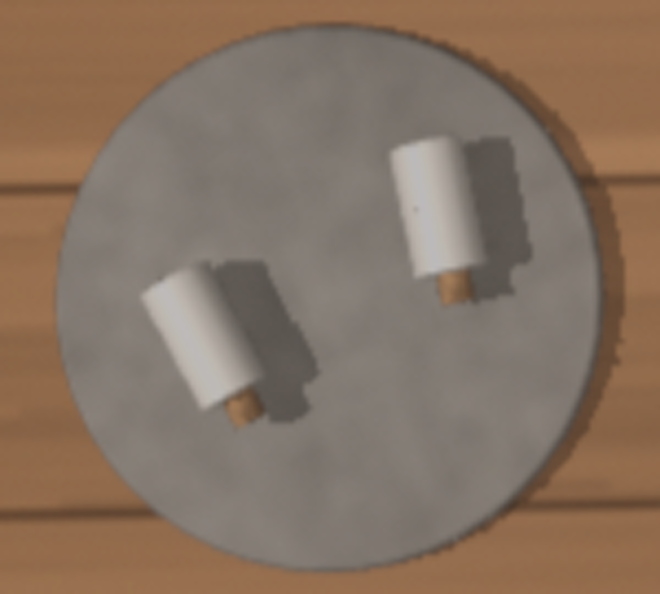

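```bash
cat > m.py <<'E'
from h import *
S=get_image("side");T=get_image("top")
s=lambda x,y:(262+x/6-.4,275+y/6-.4)
t=lambda x,y:(415+x/4.8-.4,170+y/4.8-.4)
P={}
for n,a,b in [("low wall up",s(680,43),t(102,33)),("low wall dn",s(96,193),t(65,540)),
 ("tall up",s(730,212),t(300,43)),("tall dn",s(166,355),t(258,492)),("tip",s(63,133),t(122,545)),("hinge box",s(108,412),t(280,510))]:
    P[n],g=tri(S,a,T,b); print(n,P[n].round(1),g.round(1))
for a in("low","tall"):
    k=[P[n] for n in P if n.startswith(a)]; d=k[0]-k[1]; print(a,np.linalg.norm(d),np.arctan2(d[1],d[0]),np.arcsin(d[2]/np.linalg.norm(d)))
E
python3 m.py
python3 - <<'E'
from h import *
T=get_image("top");S=get_image("side")
def masks(d):
    hsv=cv2.cvtColor(d["color"],cv2.COLOR_RGB2HSV)
    return hsv
for nm,d,roi in(("top",T,(195,165,335,285)),("side",S,(250,150,345,220))):
    h=cv2.cvtColor(d["color"],cv2.COLOR_RGB2HSV)
    m=((h[:,:,1]<60)&(h[:,:,2]>155)).astype(np.uint8)
    z=np.zeros_like(m);x0,y0,x1,y1=roi;z[y0:y1,x0:x1]=m[y0:y1,x0:x1]
    n,l,st,c=cv2.connectedComponentsWithStats(z)
    for i in range(1,n):
        if st[i,4]>60:
            r=cv2.minAreaRect(np.argwhere(l==i)[:,::-1].astype(np.float32)); print(nm,st[i],r)
            print(onz(d,*r[0],38) if nm=="top" else onz(d,*r[0],38))
            if nm=="top":
                b=cv2.boxPoints(r); print([onz(d,*p,38)[:2].round(1).tolist() for p in b])
    m=((h[:,:,0]>8)&(h[:,:,0]<17)&(h[:,:,1]>85)).astype(np.uint8)
    z=np.zeros_like(m);cx=(265,227,50) if nm=="top" else (298,187,30)
    cv2.circle(z,cx[:2],cx[2],1,-1); z&=m
    n,l,st,c=cv2.connectedComponentsWithStats(z)
    for i in range(1,n):
        if st[i,4]>12: print(nm,"cork",st[i],c[i],onz(d,*c[i],40))
E
```

```text
low wall up [ 650.  -175.5   74.8] 0.5
low wall dn [ 413.6 -160.7   28. ] 11.3
tall up [ 638.7 -258.7  104.5] 1.7
tall dn [ 432.3 -244.6   60. ] 1.4
tip [ 411.2 -168.8   97.4] 0.5
hinge box [ 415.6 -257.4   50.4] 13.3
low 241.49839795158314 -0.06279620885874537 0.19472685374665355
tall 211.65558679308867 -0.0678050104932488 0.21200628026622084
top [279 192  17  31 368] ((287.01922607421875, 206.59616088867188), (29.809654235839844, 12.355316162109375), 78.69007110595703)
[589.31735193 166.57319221  38.        ]
[[621.2, 187.3], [626.5, 158.8], [557.6, 146.0], [552.4, 174.3]]
top [222 222  24  31 361] ((233.50001525878906, 236.50001525878906), (29.96331024169922, 12.074767112731934), 63.43495178222656)
[521.68326489 291.65578111  38.        ]
[[547.0, 319.8], [559.2, 294.6], [496.5, 263.7], [484.4, 288.7]]
top cork [290 222   7   7  44] [293.         224.79545455] [546.45074864 153.04159547  40.        ]
top cork [241 249   9   8  43] [245.         252.27906977] [484.80699956 264.80310487  40.        ]
side [275 155  22  14 123] ((285.5882263183594, 161.14706420898438), (6.002449989318848, 21.09432601928711), 59.03623962402344)
[524.3192072  303.04945469  38.        ]
side [304 181  25  13 151] ((316.0500183105469, 187.15003967285156), (6.640783786773682, 23.40085792541504), 71.56504821777344)
[591.38865409 176.48225745  38.        ]
side cork [272 169   7   7  29] [275.10344828 171.89655172] [485.05084525 263.04402226  40.        ]
side cork [300 193   7   7  34] [302.67647059 195.64705882] [546.2708143  151.80918993  40.        ]
```

View pics/s2.png

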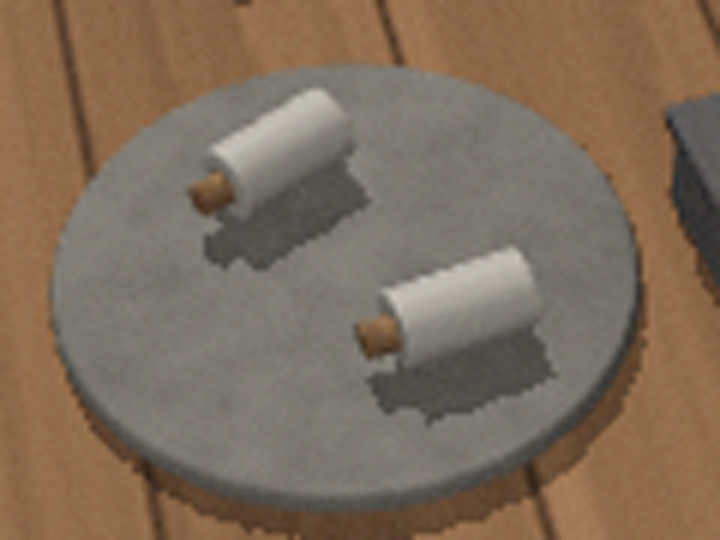

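Request:
{"name": "servo_tool", "arguments": {"increments": [{"dx":29,"dy":-37,"dz":0,"claw":1},{"dx":29,"dy":-37,"dz":0,"claw":1},{"dx":29,"dy":-37,"dz":0,"claw":1},{"dx":29,"dy":-37,"dz":0,"claw":1},{"dx":29,"dy":-37,"dz":0,"claw":1},{"dx":29,"dy":-37,"dz":0,"claw":1},{"dx":29,"dy":-37,"dz":0,"claw":1},{"dx":29,"dy":-37,"dz":0,"claw":1}]}}

```text
invalid input at $.increments[0]: expected keys dx, dy, dz, ax, ay, az, claw
```

Request:
{"name": "servo_tool", "arguments": {"increments": [{"dx":29,"dy":-37,"dz":0,"ax":0,"ay":0,"az":0,"claw":1},{"dx":29,"dy":-37,"dz":0,"ax":0,"ay":0,"az":0,"claw":1},{"dx":29,"dy":-37,"dz":0,"ax":0,"ay":0,"az":0,"claw":1},{"dx":29,"dy":-37,"dz":0,"ax":0,"ay":0,"az":0,"claw":1},{"dx":29,"dy":-37,"dz":0,"ax":0,"ay":0,"az":0,"claw":1},{"dx":29,"dy":-37,"dz":0,"ax":0,"ay":0,"az":0,"claw":1},{"dx":29,"dy":-37,"dz":0,"ax":0,"ay":0,"az":0,"claw":1},{"dx":29,"dy":-37,"dz":0,"ax":0,"ay":0,"az":0,"claw":1}]}}

```text
clock: 1.07
eef_pos: [397.3, 357.4, 231.6]
tool_rot: [-1.57, -0.0, -0.298]
force: [0.7, 0.1, -0.4]
width: 0.1
```

Request:
{"name": "servo_tool", "arguments": {"increments": [{"dx":8,"dy":-20,"dz":0,"ax":0,"ay":0,"az":0.23,"claw":1},{"dx":8,"dy":-20,"dz":0,"ax":0,"ay":0,"az":0.23,"claw":1},{"dx":8,"dy":-20,"dz":0,"ax":0,"ay":0,"az":0.23,"claw":1},{"dx":8,"dy":-20,"dz":0,"ax":0,"ay":0,"az":0.23,"claw":1},{"dx":8,"dy":-20,"dz":0,"ax":0,"ay":0,"az":0.23,"claw":1},{"dx":8,"dy":-36,"dz":0,"ax":0,"ay":0,"az":0.23,"claw":1},{"dx":8,"dy":-36,"dz":0,"ax":0,"ay":0,"az":0.23,"claw":1},{"dx":8,"dy":-36,"dz":0,"ax":0,"ay":0,"az":0.23,"claw":1}]}}

```text
clock: 1.73
eef_pos: [475.7, 38.6, 231.5]
tool_rot: [-1.571, -0.001, -0.068]
force: [0.5, -0.3, 0.4]
width: 0.1
```

```bash
python3 -c "
from h import *
print(read_state())"
```

```text
{'clock': 1.7333, 'qpos': array([-0.15156131,  0.38342121,  0.01594971,  1.98472868, -0.00854287,
        0.77293525,  1.37228284]), 'qd': array([ 0.97649685, -0.07241363,  0.07672062,  0.12187712, -0.03742009,
       -0.06646662,  1.06503139]), 'tau': array([-5.46579123e+00, -4.04716766e+01,  1.66012393e-01, -1.53591388e+01,
        4.56201233e-03,  2.75492063e-01, -1.15049802e+00]), 'eef_pos': array([475.65124549,  38.62594612, 231.50042839]), 'tool_rot': array([-1.57068206e+00, -5.58304062e-04, -6.78562010e-02]), 'force': array([ 0.50284221, -0.27795156,  0.39597338]), 'torque': array([ 0.01847972, -0.04346057, -0.0298436 ]), 'width': 0.14390822646241774}
```

Request:
{"name": "servo_tool", "arguments": {"increments": [{"dx":-6,"dy":-21,"dz":0,"ax":0,"ay":0,"az":0,"claw":1},{"dx":-6,"dy":-21,"dz":0,"ax":0,"ay":0,"az":0,"claw":1},{"dx":-6,"dy":-21,"dz":0,"ax":0,"ay":0,"az":0,"claw":1},{"dx":-6,"dy":-21,"dz":-9,"ax":0,"ay":0,"az":0,"claw":1},{"dx":-6,"dy":-21,"dz":-9,"ax":0,"ay":0,"az":0,"claw":1},{"dx":-6,"dy":-21,"dz":-9,"ax":0,"ay":0,"az":0,"claw":1},{"dx":-6,"dy":-21,"dz":-9,"ax":0,"ay":0,"az":0,"claw":1},{"dx":-6,"dy":-21,"dz":-9,"ax":0,"ay":0,"az":0,"claw":1}]}}

```text
clock: 2.4
eef_pos: [413.7, -171.1, 139.9]
tool_rot: [-1.571, 0.004, -0.073]
force: [1.2, 1.3, 0.0]
width: 0.0
```

Run:
```python
from h import *
S=get_image("side");T=get_image("top")
crop(S,230,225,160,130,4.8,"pics/s3.png")
crop(T,400,170,100,140,4.2,"pics/t3.png")
print(read_state()["eef_pos"])
```

```text
[ 416.33334599 -168.84665068  141.65110488]
```

View pics/s3.png

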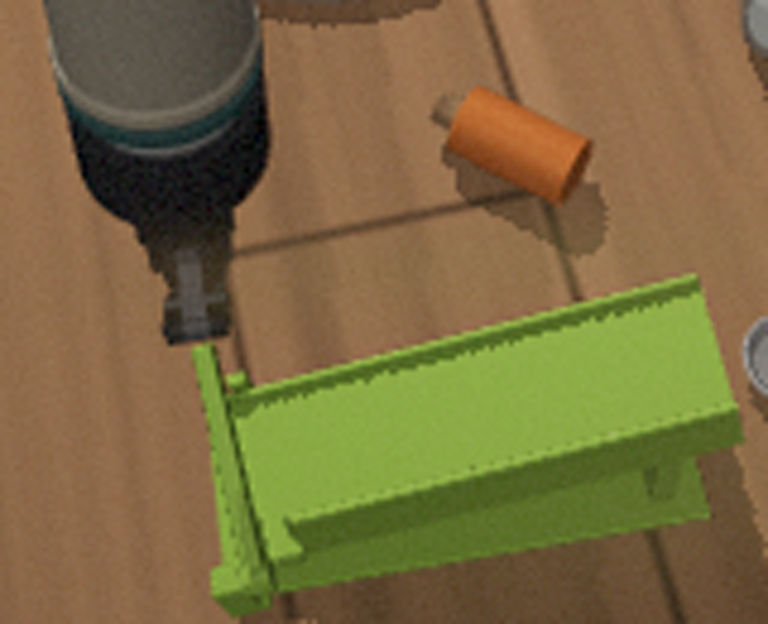

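View pics/t3.png

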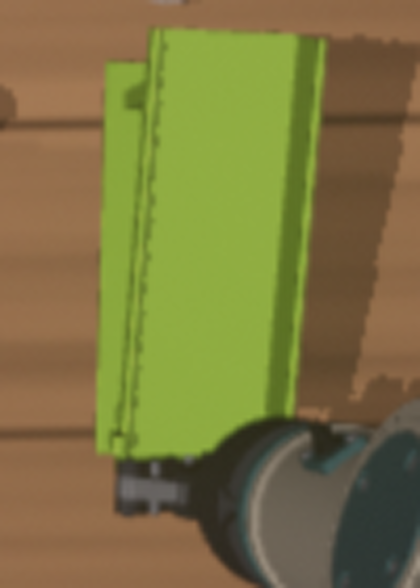

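Request:
{"name": "servo_tool", "arguments": {"increments": [{"dx":-0.2,"dy":-0.9,"dz":-2,"ax":0,"ay":0,"az":0,"claw":1},{"dx":-0.2,"dy":-0.9,"dz":-4,"ax":0,"ay":0,"az":0,"claw":1},{"dx":-0.1,"dy":-0.9,"dz":-5,"ax":0,"ay":0,"az":0,"claw":1},{"dx":0,"dy":-0.9,"dz":-6,"ax":0,"ay":0,"az":0,"claw":1},{"dx":0.1,"dy":-0.9,"dz":-7,"ax":0,"ay":0,"az":0,"claw":1},{"dx":0.3,"dy":-0.9,"dz":-8,"ax":0,"ay":0,"az":0,"claw":1},{"dx":0.4,"dy":-0.9,"dz":-8.6,"ax":0,"ay":0,"az":0,"claw":1},{"dx":0.4,"dy":-0.9,"dz":-8.6,"ax":0,"ay":0,"az":0,"claw":1}]}}

```text
clock: 3.17
eef_pos: [419.8, -177.9, 54.3]
tool_rot: [-1.57, 0.001, -0.067]
force: [-0.2, 0.6, -0.7]
width: 0.2
```

Request:
{"name": "servo_tool", "arguments": {"increments": [{"dx":0,"dy":0,"dz":-0.2,"ax":0,"ay":0,"az":0,"claw":1},{"dx":0,"dy":0,"dz":-0.4,"ax":0,"ay":0,"az":0,"claw":1},{"dx":0,"dy":0,"dz":-0.55,"ax":0,"ay":0,"az":0,"claw":1},{"dx":0,"dy":0,"dz":-0.55,"ax":0,"ay":0,"az":0,"claw":1}]}}

```text
clock: 3.5
eef_pos: [419.8, -178.5, 49.9]
tool_rot: [-1.571, -0.0, -0.068]
force: [-0.4, 0.4, -0.5]
width: -0.2
```

Run:
```python
from h import *
S=get_image("side")
crop(S,230,225,160,130,4.8,"pics/s4.png")
s=read_state();print(s["eef_pos"],s["force"])
```

```text
[ 419.65877059 -178.49095012   49.94325652] [ 1.32150739  0.08942762 -0.47385252]
```

View pics/s4.png

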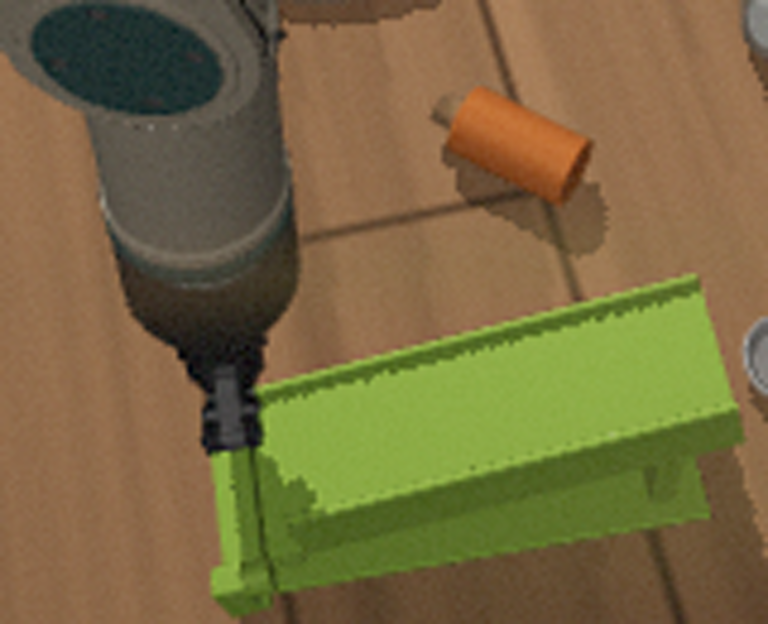

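Request:
{"name": "servo_tool", "arguments": {"increments": [{"dx":0,"dy":0,"dz":-0.1,"ax":0,"ay":0,"az":0,"claw":1},{"dx":0,"dy":0,"dz":-0.2,"ax":0,"ay":0,"az":0,"claw":1},{"dx":0,"dy":0,"dz":-0.2,"ax":0,"ay":0,"az":0,"claw":1}]}}

```text
clock: 3.8
eef_pos: [419.8, -178.5, 48.6]
tool_rot: [-1.571, -0.001, -0.068]
force: [-1.3, 1.2, 11.4]
width: 0.0
```

Request:
{"name": "servo_tool", "arguments": {"increments": [{"dx":0,"dy":0,"dz":3,"ax":0,"ay":0,"az":0,"claw":1},{"dx":0,"dy":0,"dz":15,"ax":0,"ay":0,"az":0,"claw":1},{"dx":0,"dy":0,"dz":15,"ax":0,"ay":0,"az":0,"claw":1},{"dx":0,"dy":0,"dz":15,"ax":0,"ay":0,"az":0,"claw":0},{"dx":9,"dy":18,"dz":15,"ax":0,"ay":0,"az":0.27,"claw":-1},{"dx":9,"dy":18,"dz":15,"ax":0,"ay":0,"az":0.27,"claw":-1},{"dx":9,"dy":18,"dz":15,"ax":0,"ay":0,"az":0.27,"claw":-1},{"dx":9,"dy":18,"dz":15,"ax":0,"ay":0,"az":0.27,"claw":-1}]}}

```text
clock: 4.47
eef_pos: [494.7, -28.0, 198.4]
tool_rot: [-1.571, -0.001, 0.202]
force: [0.5, -0.6, -0.2]
width: 60.4
```

Request:
{"name": "servo_tool", "arguments": {"increments": [{"dx":8,"dy":17,"dz":0,"ax":0,"ay":0,"az":0,"claw":-1},{"dx":8,"dy":17,"dz":0,"ax":0,"ay":0,"az":0,"claw":-1},{"dx":8,"dy":17,"dz":0,"ax":0,"ay":0,"az":0,"claw":-1},{"dx":8,"dy":17,"dz":0,"ax":0,"ay":0,"az":0,"claw":-1},{"dx":8,"dy":17,"dz":0,"ax":0,"ay":0,"az":0,"claw":-1},{"dx":8,"dy":17,"dz":0,"ax":0,"ay":0,"az":0,"claw":-1}]}}

```text
clock: 4.97
eef_pos: [575.3, 148.1, 197.5]
tool_rot: [-1.567, -0.002, 0.21]
force: [-0.2, 0.1, 0.0]
width: 85.5
```

Run:
```python
from h import *
S=get_image("side");T=get_image("top")
crop(S,230,140,170,220,2.7,"pics/s5.png")
crop(T,200,150,290,150,2.7,"pics/t5.png")
s=read_state();print(s["eef_pos"],s["tool_rot"],s["qpos"],s["clock"])
```

```text
[573.6558321  141.24033247 197.28477426] [-1.57116423e+00  1.31779047e-03  2.04047952e-01] [-0.2653101   0.5815098  -0.03712829  1.72351617  0.02775304  0.83842096
  1.45991746] 5.0667
```

View pics/s5.png

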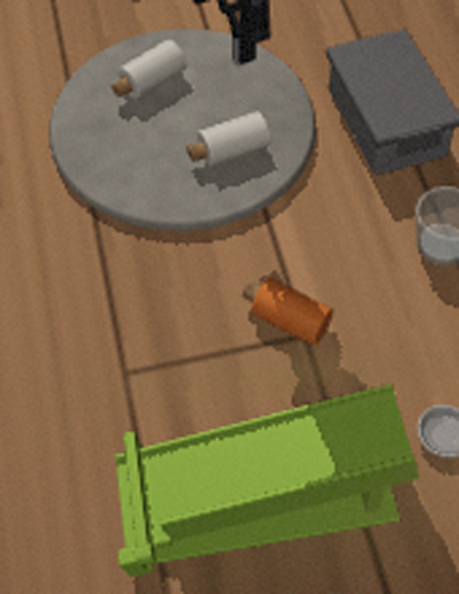

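View pics/t5.png

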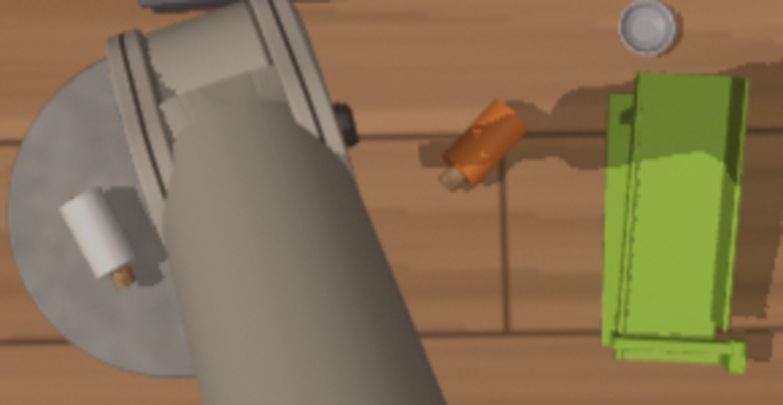

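Request:
{"name": "servo_tool", "arguments": {"increments": [{"dx":1.5,"dy":2.0,"dz":-2,"ax":0,"ay":0,"az":0,"claw":-1},{"dx":1.5,"dy":2.0,"dz":-5,"ax":0,"ay":0,"az":0,"claw":-1},{"dx":1.5,"dy":2.0,"dz":-8,"ax":0,"ay":0,"az":0,"claw":-1},{"dx":1.5,"dy":2.0,"dz":-11,"ax":0,"ay":0,"az":0,"claw":-1},{"dx":1.5,"dy":2.0,"dz":-12,"ax":0,"ay":0,"az":0,"claw":-1},{"dx":1.5,"dy":2.0,"dz":-12,"ax":0,"ay":0,"az":0,"claw":-1},{"dx":1.5,"dy":2.0,"dz":-12,"ax":0,"ay":0,"az":0,"claw":-1}]}}

```text
clock: 5.65
eef_pos: [589.4, 159.4, 78.4]
tool_rot: [-1.571, 0.0, 0.2]
force: [0.8, 0.3, -0.1]
width: 85.4
```

Run:
```python
from h import *
S=get_image("side")
crop(S,250,110,120,100,6,"pics/s6.png")
s=read_state();print(s["eef_pos"],s["tool_rot"],s["clock"])
P=s["eef_pos"]; 
for q in [(588.5,161,38),(546.4,152.5,38),P]: print((proj(S,q)-[250,110])*6)
```

```text
[590.26509621 159.98845264  79.31901219] [-1.57100653 -0.00206294  0.20086569] 5.7
[397.79114055 487.20067397]
[316.14189416 515.48613831]
[401.71346441 430.22615029]
```

View pics/s6.png

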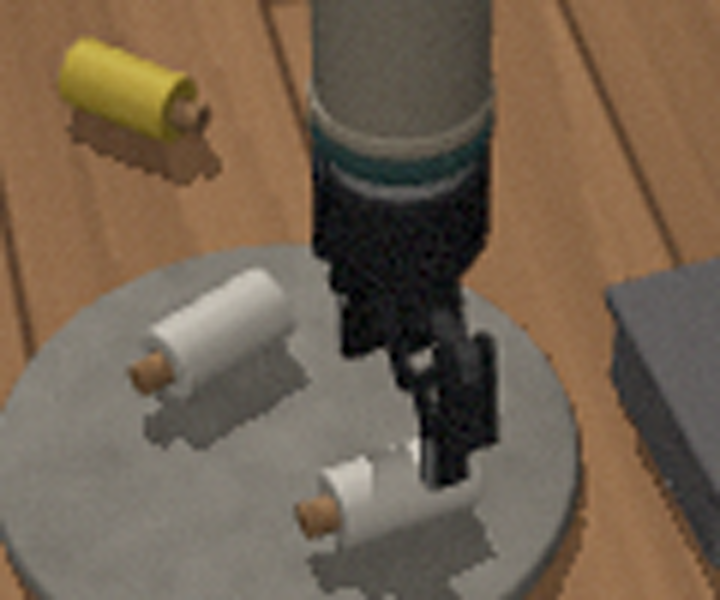

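Request:
{"name": "servo_tool", "arguments": {"increments": [{"dx":0,"dy":0,"dz":-2,"ax":0,"ay":0,"az":0,"claw":-1},{"dx":0,"dy":0,"dz":-4,"ax":0,"ay":0,"az":0,"claw":-1},{"dx":0,"dy":0,"dz":-5.2,"ax":0,"ay":0,"az":0,"claw":-1},{"dx":0,"dy":0,"dz":-5.8,"ax":0,"ay":0,"az":0,"claw":-1},{"dx":0,"dy":0,"dz":-5.8,"ax":0,"ay":0,"az":0,"claw":-1},{"dx":0,"dy":0,"dz":-5.8,"ax":0,"ay":0,"az":0,"claw":-1}]}}

```text
clock: 6.2
eef_pos: [589.9, 160.8, 20.7]
tool_rot: [-1.571, -0.001, 0.202]
force: [0.5, -0.7, 0.4]
width: 85.4
```

Request:
{"name": "servo_tool", "arguments": {"increments": [{"dx":0,"dy":0,"dz":0,"ax":0,"ay":0,"az":0,"claw":0},{"dx":0,"dy":0,"dz":0,"ax":0,"ay":0,"az":0,"claw":0.2},{"dx":0,"dy":0,"dz":0,"ax":0,"ay":0,"az":0,"claw":0.4},{"dx":0,"dy":0,"dz":0,"ax":0,"ay":0,"az":0,"claw":1},{"dx":0,"dy":0,"dz":0,"ax":0,"ay":0,"az":0,"claw":1},{"dx":0,"dy":0,"dz":0,"ax":0,"ay":0,"az":0,"claw":1}]}}

```text
clock: 6.7
eef_pos: [589.6, 160.7, 20.7]
tool_rot: [-1.571, -0.001, 0.202]
force: [-1.7, 0.9, 6.3]
width: 38.4
```

Run:
```python
from h import *
S=get_image("side")
crop(S,250,110,120,100,6,"pics/s7.png")
s=read_state();print(s["eef_pos"],s["tool_rot"],s["force"],s["width"])
```

```text
[589.67679444 160.7554902   20.71387178] [-1.57081507e+00 -1.02483355e-03  2.02084643e-01] [-1.29228046  0.53910949  6.15134299] 38.317984344654406
```

View pics/s7.png

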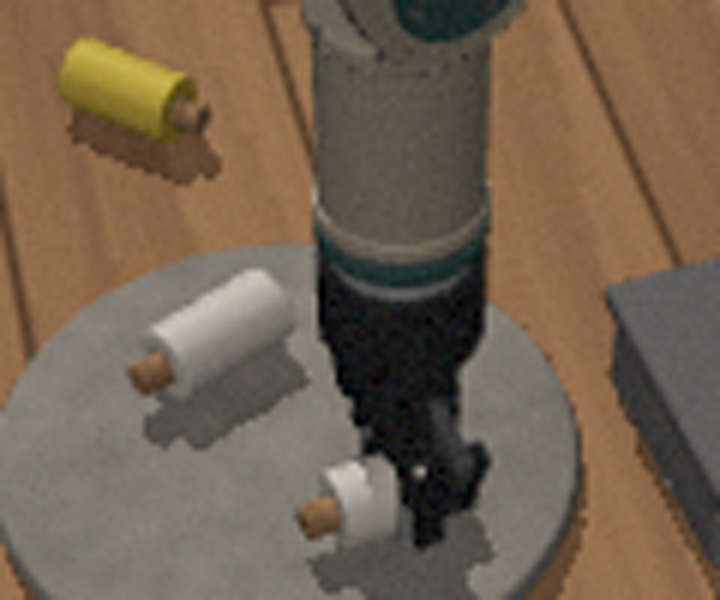

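Request:
{"name": "servo_tool", "arguments": {"increments": [{"dx":0,"dy":0,"dz":1,"ax":0,"ay":0,"az":0,"claw":1},{"dx":0,"dy":0,"dz":3,"ax":0,"ay":0,"az":0,"claw":1},{"dx":0,"dy":0,"dz":6,"ax":0,"ay":0,"az":0,"claw":1},{"dx":0,"dy":0,"dz":9,"ax":0,"ay":0,"az":0,"claw":1},{"dx":0,"dy":0,"dz":12,"ax":0,"ay":0,"az":-0.1,"claw":1},{"dx":0,"dy":-2,"dz":15,"ax":0,"ay":0,"az":-0.2,"claw":1},{"dx":0,"dy":-5,"dz":17,"ax":0,"ay":0,"az":-0.3,"claw":1},{"dx":0,"dy":-8,"dz":18,"ax":0,"ay":0,"az":-0.4,"claw":1}]}}

```text
clock: 7.42
eef_pos: [590.6, 81.3, 203.7]
tool_rot: [-1.568, -0.005, -0.2]
force: [0.9, -0.2, -1.0]
width: 38.5
```

Request:
{"name": "servo_tool", "arguments": {"increments": [{"dx":0,"dy":-3,"dz":0,"ax":0,"ay":0,"az":-0.1,"claw":1},{"dx":0,"dy":-6,"dz":0,"ax":0,"ay":0,"az":-0.2,"claw":1},{"dx":0,"dy":-9,"dz":0,"ax":0,"ay":0,"az":-0.3,"claw":1},{"dx":0,"dy":-12,"dz":0,"ax":0,"ay":0,"az":-0.4,"claw":1},{"dx":0,"dy":-15,"dz":0,"ax":0,"ay":0,"az":-0.5,"claw":1},{"dx":0,"dy":-18,"dz":0,"ax":0,"ay":0,"az":-0.6,"claw":1},{"dx":0,"dy":-20,"dz":0,"ax":0,"ay":0,"az":-0.7,"claw":1},{"dx":0,"dy":-22,"dz":0,"ax":0,"ay":0,"az":-0.8,"claw":1}]}}

```text
clock: 8.08
eef_pos: [588.7, -141.1, 200.4]
tool_rot: [-1.571, -0.0, -1.004]
force: [-0.5, -0.4, -0.6]
width: 38.0
```

Request:
{"name": "servo_tool", "arguments": {"increments": [{"dx":-0.5,"dy":-2,"dz":0,"ax":0,"ay":0,"az":-0.1,"claw":1},{"dx":-1,"dy":-4,"dz":0,"ax":0,"ay":0,"az":-0.2,"claw":1},{"dx":-1.5,"dy":-5,"dz":0,"ax":0,"ay":0,"az":-0.3,"claw":1},{"dx":-2,"dy":-6,"dz":0,"ax":0,"ay":0,"az":-0.4,"claw":1},{"dx":-2.4,"dy":-7,"dz":-1,"ax":0,"ay":0,"az":-0.5,"claw":1},{"dx":-2.4,"dy":-7,"dz":-2,"ax":0,"ay":0,"az":-0.6,"claw":1},{"dx":-2.4,"dy":-7,"dz":-3,"ax":0,"ay":0,"az":-0.633,"claw":1},{"dx":-2.4,"dy":-7,"dz":-4,"ax":0,"ay":0,"az":-0.633,"claw":1}]}}

```text
clock: 8.75
eef_pos: [565.3, -208.7, 159.4]
tool_rot: [-1.571, 0.001, -1.63]
force: [0.2, -0.5, -1.4]
width: 38.3
```

Request:
{"name": "servo_tool", "arguments": {"increments": [{"dx":0,"dy":0,"dz":-1,"ax":-0.005,"ay":-0.07,"az":0,"claw":1},{"dx":0,"dy":0,"dz":-2,"ax":-0.01,"ay":-0.14,"az":0,"claw":1},{"dx":0,"dy":0,"dz":-3,"ax":-0.014,"ay":-0.21,"az":0,"claw":1},{"dx":0,"dy":0,"dz":-3,"ax":-0.014,"ay":-0.21,"az":0,"claw":1},{"dx":0,"dy":0,"dz":-3,"ax":-0.014,"ay":-0.21,"az":0,"claw":1}]}}

```text
clock: 9.17
eef_pos: [564.2, -208.7, 129.5]
tool_rot: [-1.363, 0.001, -1.63]
force: [0.2, 0.3, -0.2]
width: 38.1
```

Run:
```python
from h import *
from scipy.spatial.transform import Rotation as Ro
S=get_image("side");T=get_image("top")
crop(S,260,230,140,115,5,"pics/s8.png")
crop(T,400,150,110,150,4,"pics/t8.png")
s=read_state();print(s["eef_pos"],s["tool_rot"],s["force"],s["width"],s["clock"])
R=Ro.from_euler("xyz",s["tool_rot"]).as_matrix();print(R)
m=s["eef_pos"]-17*R[:,1]; print("mid",m)
yb=-R[:,0]
for o in(-35,35,51): print(o,(proj(S,m+o*yb)-[260,230])*5,(proj(T,m+o*yb)-[400,150])*4)
```

```text
[ 566.92653468 -209.44590404  130.6635543 ] [-1.35920005 -0.00177168 -1.62935168] [ 0.06222007 -0.69258169 -1.17701055] 38.551380751567855 9.2667
[[-0.0585218   0.20955952  0.97604303]
 [-0.99828456 -0.01402001 -0.05684523]
 [ 0.00177167 -0.97769537  0.21002051]]
mid [ 563.36402279 -209.20756388  147.28437567]
-35 [441.47156346 363.39913608] [316.53505261 250.63925313]
35 [405.76365001 215.78270007] [184.10613966 245.10062175]
51 [398.10156617 184.10766227] [153.82583272 243.83419545]
```

View pics/s8.png

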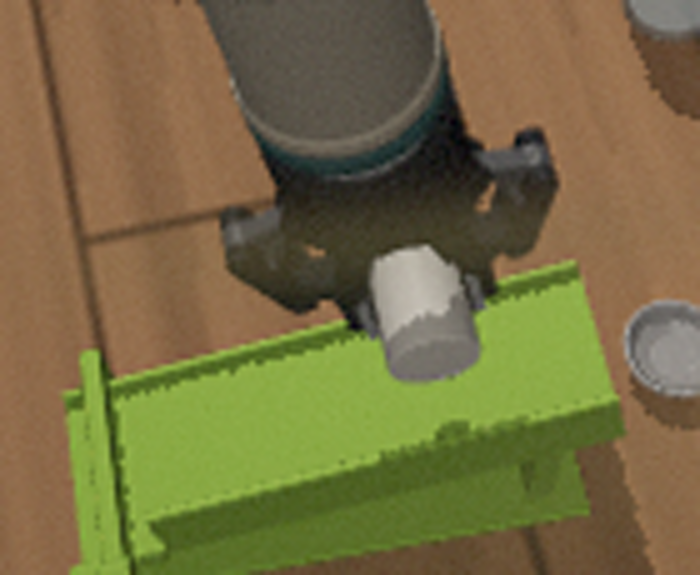

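View pics/t8.png

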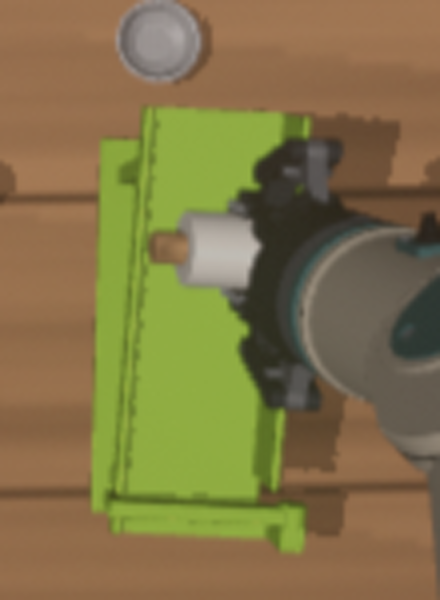

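Request:
{"name": "servo_tool", "arguments": {"increments": [{"dx":0,"dy":-0.4,"dz":-1,"ax":0,"ay":0,"az":0,"claw":1},{"dx":0,"dy":-0.4,"dz":-3,"ax":0,"ay":0,"az":0,"claw":1},{"dx":0,"dy":-0.4,"dz":-5,"ax":0,"ay":0,"az":0,"claw":1},{"dx":0,"dy":-0.4,"dz":-6,"ax":0,"ay":0,"az":0,"claw":1},{"dx":0,"dy":-0.4,"dz":-6,"ax":0,"ay":0,"az":0,"claw":1},{"dx":0,"dy":-0.4,"dz":-6,"ax":0,"ay":0,"az":0,"claw":1}]}}

```text
clock: 9.77
eef_pos: [565.5, -213.4, 69.3]
tool_rot: [-1.361, -0.001, -1.631]
force: [0.9, 0.9, -0.7]
width: 38.3
```

```bash
cat > look.py <<'E'
from h import *
import sys
from scipy.spatial.transform import Rotation as Ro
k=sys.argv[1]
S=get_image("side");T=get_image("top")
crop(S,310,260,80,75,8,f"pics/s{k}.png")
crop(T,415,170,75,80,7.5,f"pics/t{k}.png")
s=read_state();print(s["eef_pos"],s["tool_rot"],s["force"],s["width"],s["clock"])
R=Ro.from_euler("xyz",s["tool_rot"]).as_matrix()
C=np.array([526.7,-209.2,45]);Q=Ro.from_euler("zy",[-.066,-.21]).as_matrix() if 0 else Ro.from_euler("ZY",[-.066,-.21]).as_matrix()
m=s["eef_pos"]-17*R[:,1]; print("mid ch",Q.T@(m-C), "axis ch",Q.T@-R[:,0])
yb=-R[:,0]
for o in(-35,35,51): print(o,(proj(S,m+o*yb)-[310,260])*8,(proj(T,m+o*yb)-[415,170])*7.5)
E
python3 look.py 9
```

```text
[ 566.15927838 -213.74455035   70.63463009] [-1.35878626 -0.0021956  -1.63074238] [ 0.32047198 -0.62058875 -0.00628324] 38.32107069714125 9.8667
mid ch [44.11096937 -1.91740135 33.80117124] axis ch [-6.37859040e-03  9.99979265e-01 -8.85366056e-04]
-35 [294.97683558 455.66871062] [423.40352182 335.2219925 ]
35 [241.40054771 225.06506276] [189.33469998 325.11891901]
51 [229.87007641 175.43548131] [135.81762794 322.80897057]
```

View pics/s9.png

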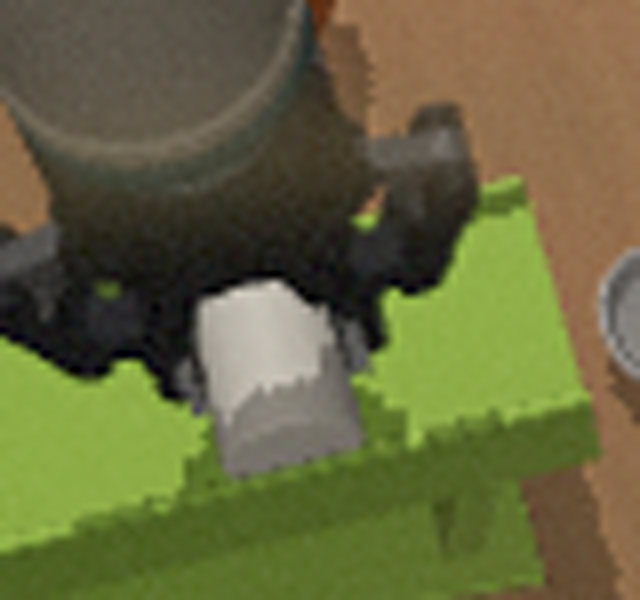

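View pics/t9.png

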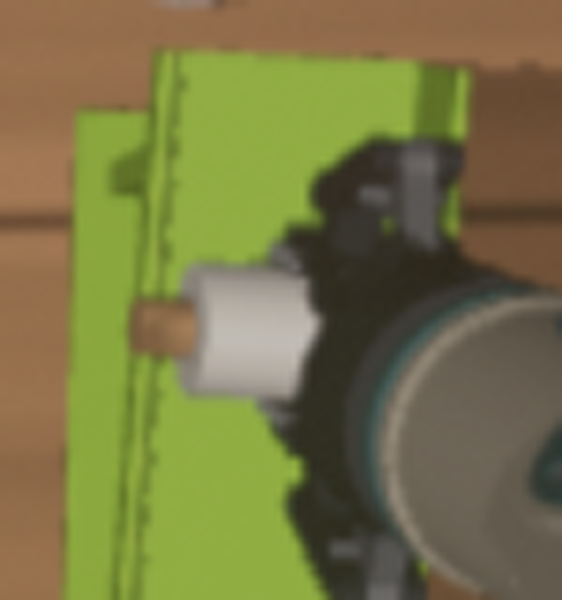

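Request:
{"name": "servo_tool", "arguments": {"increments": [{"dx":0,"dy":0,"dz":-0.4,"ax":0,"ay":0,"az":0,"claw":1},{"dx":0,"dy":0,"dz":-0.8,"ax":0,"ay":0,"az":0,"claw":1},{"dx":0,"dy":0,"dz":-1.1,"ax":0,"ay":0,"az":0,"claw":1},{"dx":0,"dy":0,"dz":-1.2,"ax":0,"ay":0,"az":0,"claw":1},{"dx":0,"dy":0,"dz":-1.2,"ax":0,"ay":0,"az":0,"claw":1}]}}

```text
clock: 10.28
eef_pos: [565.0, -213.2, 57.5]
tool_rot: [-1.361, -0.001, -1.631]
force: [0.4, -1.2, -0.6]
width: 38.5
```

```bash
python3 look.py 10
```

```text
[ 565.1828762  -213.31588085   57.79241069] [-1.36037335e+00 -1.34272142e-03 -1.63099927e+00] [ 0.29627429  0.24814774 -0.01443985] 38.103245163276824 10.3833
mid ch [40.48042808 -1.56715542 21.4501142 ] axis ch [-5.94957144e-03  9.99982296e-01 -1.04775782e-04]
-35 [288.58929141 474.82052358] [407.6356054  340.93431514]
35 [235.95996204 245.66583551] [176.44767166 330.88340954]
51 [224.62520633 196.31289033] [123.58589857 328.58524162]
```

View pics/s10.png

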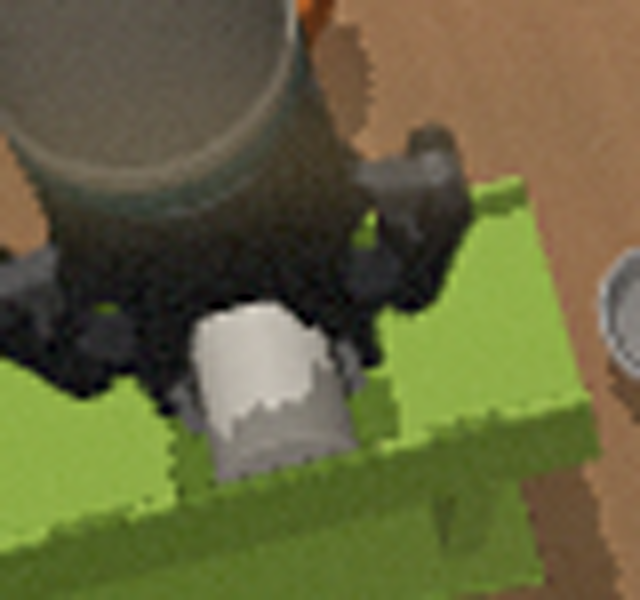

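View pics/t10.png

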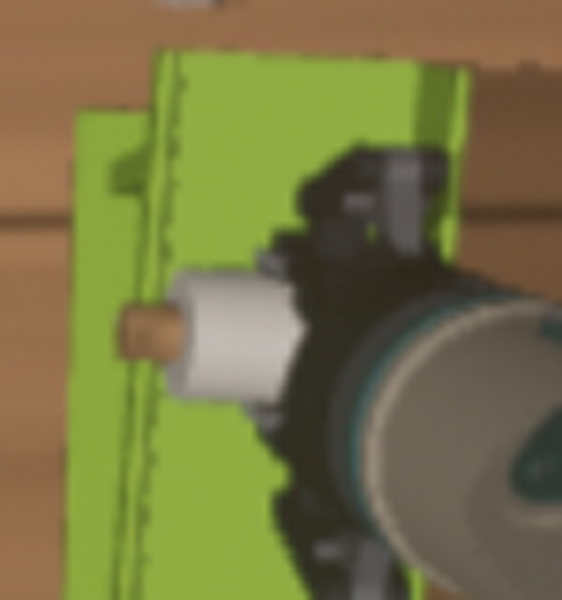

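Request:
{"name": "servo_tool", "arguments": {"increments": [{"dx":0,"dy":-0.1,"dz":0,"ax":0,"ay":0,"az":0,"claw":1},{"dx":0,"dy":-0.1,"dz":-0.1,"ax":0,"ay":0,"az":0,"claw":1},{"dx":0,"dy":-0.1,"dz":-0.2,"ax":0,"ay":0,"az":0,"claw":1},{"dx":0,"dy":-0.1,"dz":-0.2,"ax":0,"ay":0,"az":0,"claw":1}]}}

```text
clock: 10.72
eef_pos: [565.4, -214.6, 56.3]
tool_rot: [-1.36, -0.002, -1.631]
force: [-0.8, -0.1, 2.7]
width: 38.4
```

Request:
{"name": "servo_tool", "arguments": {"increments": [{"dx":0,"dy":0,"dz":0,"ax":0,"ay":0,"az":0,"claw":0},{"dx":0,"dy":0,"dz":0,"ax":0,"ay":0,"az":0,"claw":-0.5},{"dx":0,"dy":0,"dz":0,"ax":0,"ay":0,"az":0,"claw":-1},{"dx":0,"dy":0,"dz":0,"ax":0,"ay":0,"az":0,"claw":-1},{"dx":0,"dy":0,"dz":0,"ax":0,"ay":0,"az":0,"claw":-1}]}}

```text
clock: 11.13
eef_pos: [565.1, -214.2, 55.7]
tool_rot: [-1.361, -0.001, -1.631]
force: [0.1, -0.5, -1.0]
width: 85.1
```

```bash
python3 look.py 11
```

```text
[ 565.15041344 -214.22841195   55.72581184] [-1.36049234e+00 -1.25329870e-03 -1.63094683e+00] [-0.22434519  0.39969739  0.13477493] 85.33949538725675 11.2333
mid ch [40.07883754 -2.48150143 19.42312411] axis ch [-5.98220951e-03  9.99982106e-01 -6.38791502e-06]
-35 [288.99784968 481.08788572] [408.34370699 341.37169559]
35 [236.39467128 251.8762538 ] [177.61497921 331.35149104]
51 [225.06472448 202.50745757] [124.85783772 329.06032707]
```

View pics/t11.png

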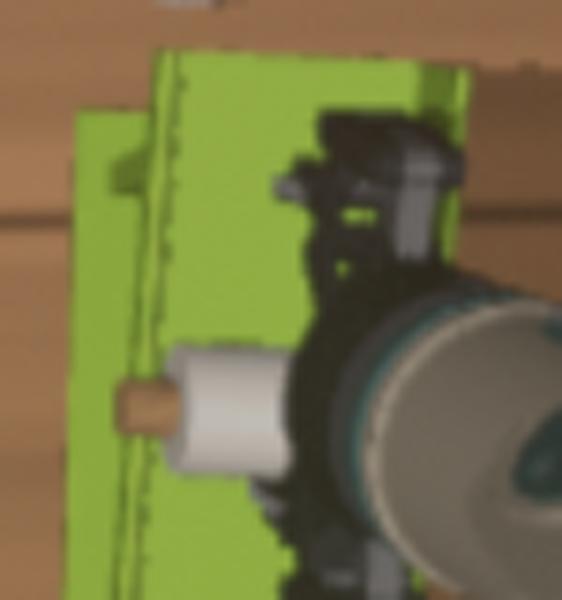

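View pics/s11.png

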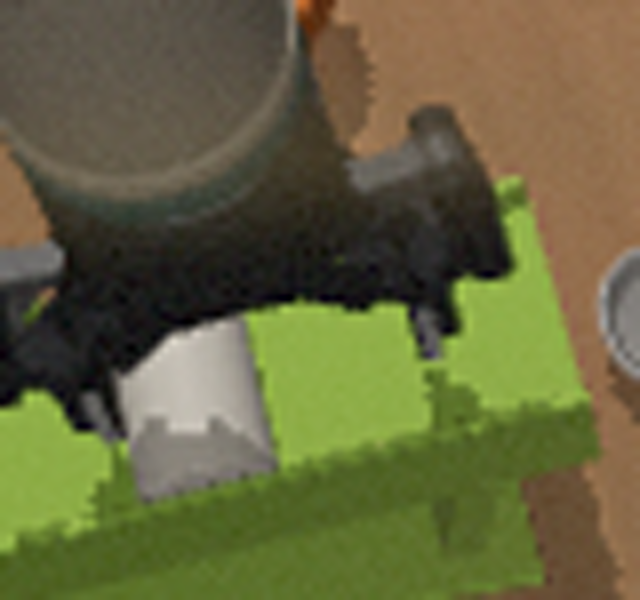

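Request:
{"name": "servo_tool", "arguments": {"increments": [{"dx":-0.3,"dy":0,"dz":1,"ax":0,"ay":0,"az":0,"claw":-1},{"dx":-0.7,"dy":0.1,"dz":3,"ax":0,"ay":0,"az":0,"claw":-1},{"dx":-1.3,"dy":0.1,"dz":6,"ax":0,"ay":0,"az":0,"claw":-1},{"dx":-1.8,"dy":0.1,"dz":9,"ax":0,"ay":0,"az":0,"claw":-1},{"dx":-1.8,"dy":0.1,"dz":12,"ax":0,"ay":0,"az":0,"claw":-1},{"dx":-1.8,"dy":0.1,"dz":14,"ax":0,"ay":0,"az":0,"claw":-1}]}}

```text
clock: 11.73
eef_pos: [547.4, -213.9, 199.4]
tool_rot: [-1.357, -0.002, -1.632]
force: [0.8, -0.6, 0.0]
width: 85.5
```

Run:
```python
from h import *
S=get_image("side");T=get_image("top")
crop(S,262,275,130,85,6,"pics/s12.png")
crop(T,400,160,110,130,4.5,"pics/t12.png")
s=read_state();print(s["eef_pos"],s["tool_rot"],s["qpos"],s["clock"])
```

```text
[ 549.24313722 -214.45896012  200.50378624] [-1.35261295 -0.00377477 -1.63113805] [ 0.09575152  0.52035246  0.38948028  1.93446669 -0.50405976  0.56672432
  0.76591579] 11.8333
```

View pics/s12.png

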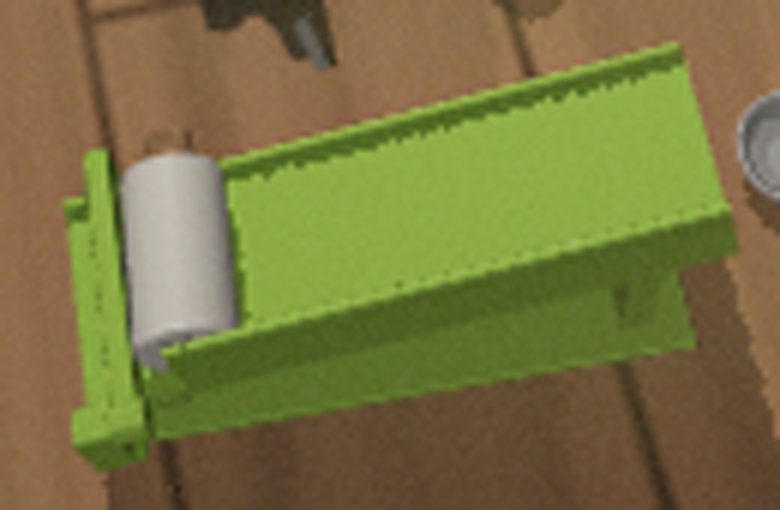

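View pics/t12.png

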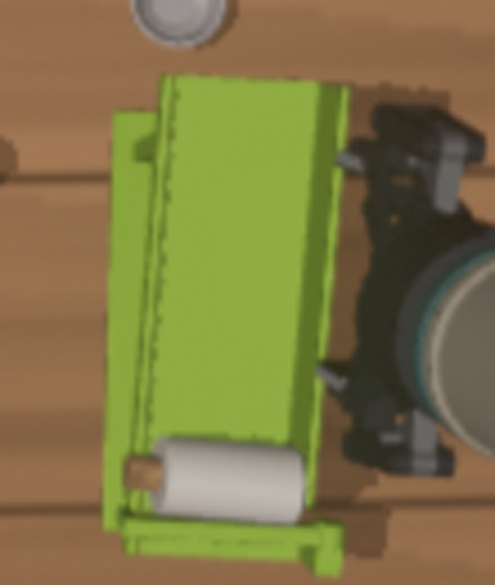

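Request:
{"name": "servo_tool", "arguments": {"increments": [{"dx":0,"dy":2,"dz":0,"ax":0.007,"ay":0.105,"az":0,"claw":-1},{"dx":0,"dy":5,"dz":0,"ax":0.014,"ay":0.213,"az":0,"claw":-1},{"dx":0,"dy":8,"dz":0,"ax":0.014,"ay":0.213,"az":0,"claw":-1}]}}

```text
clock: 12.08
eef_pos: [550.5, -132.6, 195.8]
tool_rot: [-1.575, -0.002, -1.63]
force: [2.2, 0.8, -0.3]
width: 85.4
```

Request:
{"name": "servo_tool", "arguments": {"increments": [{"dx":0,"dy":3,"dz":0,"ax":0,"ay":0,"az":0.11,"claw":-1},{"dx":0,"dy":6,"dz":0,"ax":0,"ay":0,"az":0.22,"claw":-1},{"dx":0,"dy":9,"dz":0,"ax":0,"ay":0,"az":0.33,"claw":-1},{"dx":0,"dy":12,"dz":0,"ax":0,"ay":0,"az":0.44,"claw":-1},{"dx":0,"dy":15,"dz":0,"ax":0,"ay":0,"az":0.55,"claw":-1},{"dx":0,"dy":18,"dz":0,"ax":0,"ay":0,"az":0.66,"claw":-1},{"dx":0,"dy":21,"dz":0,"ax":0,"ay":0,"az":0.77,"claw":-1},{"dx":0,"dy":24,"dz":0,"ax":0,"ay":0,"az":0.88,"claw":-1}]}}

```text
clock: 12.75
eef_pos: [546.3, 108.1, 195.5]
tool_rot: [-1.575, 0.001, -0.745]
force: [0.0, -0.9, 0.2]
width: 85.7
```

Request:
{"name": "servo_tool", "arguments": {"increments": [{"dx":-0.5,"dy":3,"dz":0,"ax":0,"ay":0,"az":0.11,"claw":-1},{"dx":-1,"dy":6,"dz":0,"ax":0,"ay":0,"az":0.22,"claw":-1},{"dx":-1.5,"dy":9,"dz":0,"ax":0,"ay":0,"az":0.33,"claw":-1},{"dx":-2,"dy":12,"dz":0,"ax":0,"ay":0,"az":0.44,"claw":-1},{"dx":-2.5,"dy":15,"dz":0,"ax":0,"ay":0,"az":0.55,"claw":-1},{"dx":-2.5,"dy":16,"dz":0,"ax":0,"ay":0,"az":0.66,"claw":-1},{"dx":-2.5,"dy":17,"dz":0,"ax":0,"ay":0,"az":0.77,"claw":-1},{"dx":-2.5,"dy":17,"dz":0,"ax":0,"ay":0,"az":0.88,"claw":-1}]}}

```text
clock: 13.42
eef_pos: [520.8, 279.9, 195.2]
tool_rot: [-1.572, 0.001, 0.139]
force: [0.6, -0.3, 0.9]
width: 85.5
```

Run:
```python
from h import *
s=read_state();print(s["eef_pos"],s["tool_rot"],s["qpos"],s["clock"])
```

```text
[520.79267756 279.85576253 195.21238881] [-1.57216564e+00  9.71920302e-04  1.38805601e-01] [-0.55820191  0.58488138  0.02681866  1.72557544 -0.01881348  0.83281543
  1.18644203] 13.4167
```

Request:
{"name": "servo_tool", "arguments": {"increments": [{"dx":0.2,"dy":0.5,"dz":0,"ax":0,"ay":0,"az":0.12,"claw":-1},{"dx":0.2,"dy":0.5,"dz":-2,"ax":0,"ay":0,"az":0.24,"claw":-1},{"dx":0.2,"dy":0.5,"dz":-5,"ax":0,"ay":0,"az":0.358,"claw":-1},{"dx":0.2,"dy":0.5,"dz":-8,"ax":0,"ay":0,"az":0.358,"claw":-1},{"dx":0.2,"dy":0.5,"dz":-11,"ax":0,"ay":0,"az":0.358,"claw":-1},{"dx":0.2,"dy":0.5,"dz":-11.5,"ax":0,"ay":0,"az":0.358,"claw":-1},{"dx":0.2,"dy":0.5,"dz":-11.5,"ax":0,"ay":0,"az":0.358,"claw":-1}]}}

```text
clock: 14.0
eef_pos: [522.3, 280.6, 78.7]
tool_rot: [-1.574, 0.005, 0.487]
force: [-0.4, 0.1, -0.3]
width: 85.5
```

Run:
```python
from h import *
S=get_image("side")
crop(S,230,90,120,100,6,"pics/s13.png")
s=read_state();print(s["eef_pos"],s["tool_rot"],s["clock"])
P=s["eef_pos"]; 
for q in [(522.8,284.7,38),(485,264,38),P]: print((proj(S,q)-[230,90])*6)
```

```text
[523.77124686 281.42140235  80.56875919] [-1.57382306e+00  1.53051776e-03  4.87094167e-01] 14.05
[337.11500402 452.03037677]
[270.52668711 492.82484822]
[335.13988306 395.60603183]
```

View pics/s13.png

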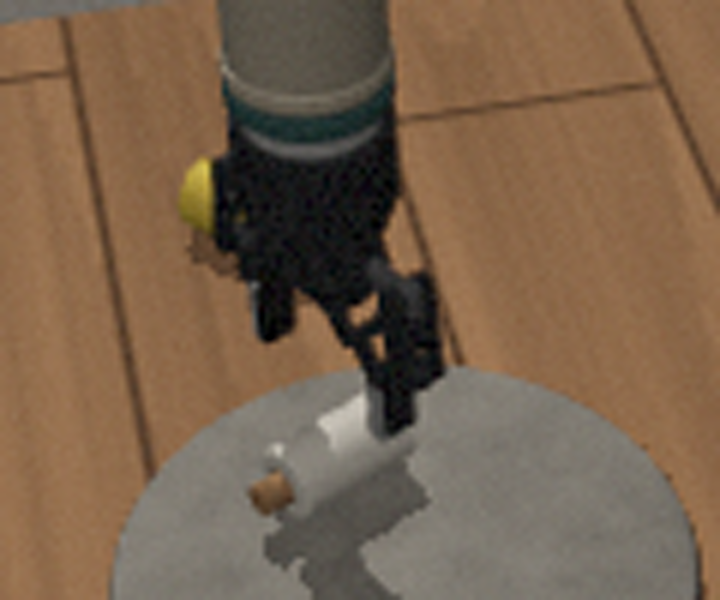

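Request:
{"name": "servo_tool", "arguments": {"increments": [{"dx":0,"dy":0.4,"dz":-1,"ax":0,"ay":0,"az":0.01,"claw":-1},{"dx":0,"dy":0.4,"dz":-3,"ax":0,"ay":0,"az":0.01,"claw":-1},{"dx":0,"dy":0.4,"dz":-5,"ax":0,"ay":0,"az":0.01,"claw":-1},{"dx":0,"dy":0.4,"dz":-5.8,"ax":0,"ay":0,"az":0.01,"claw":-1},{"dx":0,"dy":0.4,"dz":-5.8,"ax":0,"ay":0,"az":0.01,"claw":-1},{"dx":0,"dy":0.4,"dz":-5.8,"ax":0,"ay":0,"az":0.01,"claw":-1}]}}

```text
clock: 14.55
eef_pos: [524.7, 286.2, 23.5]
tool_rot: [-1.574, -0.001, 0.498]
force: [0.5, -0.5, -0.4]
width: 85.5
```

Request:
{"name": "servo_tool", "arguments": {"increments": [{"dx":0,"dy":0,"dz":0,"ax":0,"ay":0,"az":0,"claw":0},{"dx":0,"dy":0,"dz":0,"ax":0,"ay":0,"az":0,"claw":0.2},{"dx":0,"dy":0,"dz":0,"ax":0,"ay":0,"az":0,"claw":0.4},{"dx":0,"dy":0,"dz":0,"ax":0,"ay":0,"az":0,"claw":1},{"dx":0,"dy":0,"dz":0,"ax":0,"ay":0,"az":0,"claw":1},{"dx":0,"dy":0,"dz":0,"ax":0,"ay":0,"az":0,"claw":1}]}}

```text
clock: 15.05
eef_pos: [524.7, 286.0, 23.9]
tool_rot: [-1.574, -0.002, 0.497]
force: [-0.4, -0.1, 6.8]
width: 38.3
```

Request:
{"name": "servo_tool", "arguments": {"increments": [{"dx":0,"dy":0,"dz":1,"ax":0,"ay":0,"az":0,"claw":1},{"dx":0,"dy":0,"dz":3,"ax":0,"ay":0,"az":0,"claw":1},{"dx":0,"dy":0,"dz":6,"ax":0,"ay":0,"az":0,"claw":1},{"dx":0,"dy":0,"dz":9,"ax":0,"ay":0,"az":0,"claw":1},{"dx":0,"dy":0,"dz":12,"ax":0,"ay":0,"az":-0.1,"claw":1},{"dx":0,"dy":-2,"dz":15,"ax":0,"ay":0,"az":-0.2,"claw":1},{"dx":0,"dy":-5,"dz":17,"ax":0,"ay":0,"az":-0.3,"claw":1},{"dx":0,"dy":-8,"dz":18,"ax":0,"ay":0,"az":-0.4,"claw":1}]}}

```text
clock: 15.72
eef_pos: [525.4, 206.4, 206.7]
tool_rot: [-1.571, -0.006, 0.095]
force: [0.7, -0.0, -1.8]
width: 38.1
```

Request:
{"name": "servo_tool", "arguments": {"increments": [{"dx":0.5,"dy":-3,"dz":0,"ax":0,"ay":0,"az":-0.11,"claw":1},{"dx":1,"dy":-6,"dz":0,"ax":0,"ay":0,"az":-0.22,"claw":1},{"dx":1.5,"dy":-9,"dz":0,"ax":0,"ay":0,"az":-0.33,"claw":1},{"dx":2,"dy":-12,"dz":0,"ax":0,"ay":0,"az":-0.44,"claw":1},{"dx":2.5,"dy":-15,"dz":0,"ax":0,"ay":0,"az":-0.55,"claw":1},{"dx":3,"dy":-18,"dz":0,"ax":0,"ay":0,"az":-0.66,"claw":1},{"dx":3.5,"dy":-21,"dz":0,"ax":0,"ay":0,"az":-0.77,"claw":1},{"dx":4,"dy":-24,"dz":0,"ax":0,"ay":0,"az":-0.88,"claw":1}]}}

```text
clock: 16.38
eef_pos: [564.1, -35.5, 203.6]
tool_rot: [-1.573, -0.0, -0.788]
force: [0.7, -0.0, -1.7]
width: 38.6
```

Request:
{"name": "servo_tool", "arguments": {"increments": [{"dx":0,"dy":-3,"dz":0,"ax":0,"ay":0,"az":-0.11,"claw":1},{"dx":0,"dy":-6,"dz":0,"ax":0,"ay":0,"az":-0.22,"claw":1},{"dx":0,"dy":-9,"dz":0,"ax":0,"ay":0,"az":-0.33,"claw":1},{"dx":0,"dy":-12,"dz":0,"ax":0,"ay":0,"az":-0.44,"claw":1},{"dx":0,"dy":-14,"dz":-1,"ax":0,"ay":0,"az":-0.55,"claw":1},{"dx":0,"dy":-16,"dz":-2,"ax":0,"ay":0,"az":-0.66,"claw":1},{"dx":0,"dy":-17.5,"dz":-3,"ax":0,"ay":0,"az":-0.77,"claw":1},{"dx":0,"dy":-18,"dz":-4,"ax":0,"ay":0,"az":-0.85,"claw":1}]}}

```text
clock: 17.05
eef_pos: [563.7, -217.7, 163.3]
tool_rot: [-1.573, -0.002, -1.642]
force: [-0.9, 0.4, -0.4]
width: 38.2
```

Request:
{"name": "servo_tool", "arguments": {"increments": [{"dx":0,"dy":0,"dz":-1,"ax":-0.005,"ay":-0.07,"az":0,"claw":1},{"dx":0,"dy":0,"dz":-2,"ax":-0.01,"ay":-0.14,"az":0,"claw":1},{"dx":0,"dy":0,"dz":-3,"ax":-0.014,"ay":-0.21,"az":0,"claw":1},{"dx":0,"dy":0,"dz":-3,"ax":-0.014,"ay":-0.21,"az":0,"claw":1},{"dx":0,"dy":0,"dz":-3,"ax":-0.014,"ay":-0.21,"az":0,"claw":1}]}}

```text
clock: 17.47
eef_pos: [563.2, -214.2, 133.2]
tool_rot: [-1.365, 0.001, -1.634]
force: [-0.1, -0.5, -1.3]
width: 37.6
```

```bash
sed -i 's/-17\*R/-14*R/' look.py; python3 look.py 14
```

```text
[ 565.8759097  -214.69964449  134.09426179] [-1.36178322e+00 -1.46862246e-03 -1.63250328e+00] [ 0.36636025 -0.26026253 -0.49002916] 38.469467012564564 17.5667
mid ch [57.17291113 -2.89629522 92.91249658] axis ch [-4.50486726e-03  9.99989706e-01 -5.41432531e-04]
-35 [310.33663733 359.64939167] [500.44120937 321.28680958]
35 [253.56048531 121.3625147 ] [252.05649908 310.10965468]
51 [241.38119904  70.24661506] [195.26244051 307.55395795]
```

View pics/t14.png

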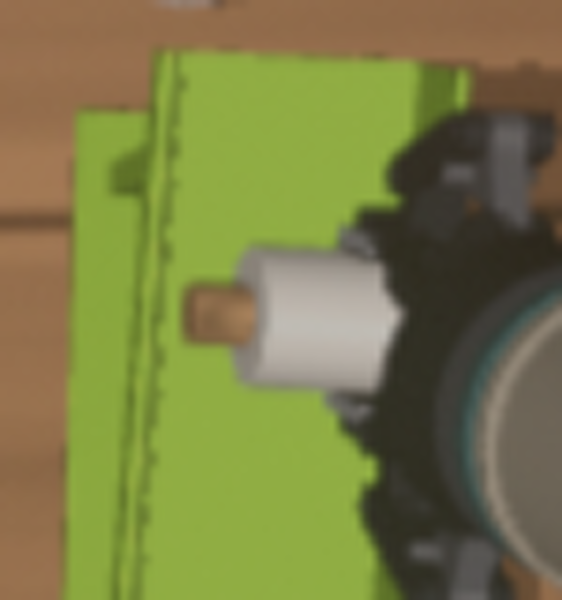

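View pics/s14.png

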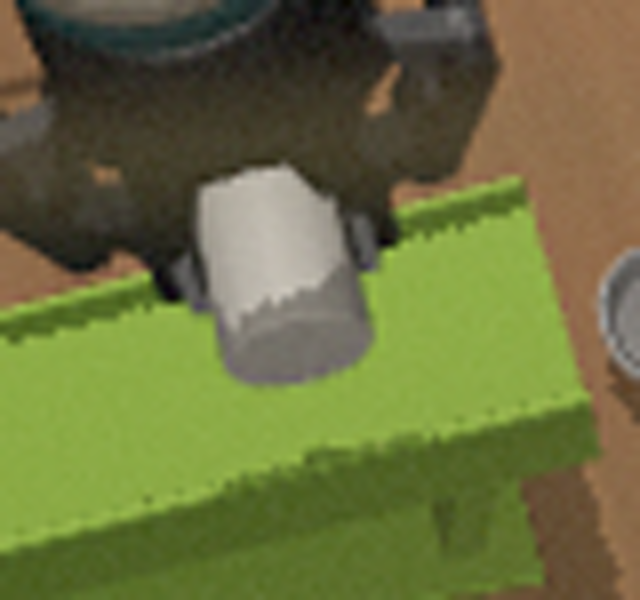

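Request:
{"name": "servo_tool", "arguments": {"increments": [{"dx":0,"dy":-0.15,"dz":-1,"ax":0,"ay":0,"az":0,"claw":1},{"dx":0,"dy":-0.15,"dz":-3,"ax":0,"ay":0,"az":0,"claw":1},{"dx":0,"dy":-0.15,"dz":-5,"ax":0,"ay":0,"az":0,"claw":1},{"dx":0,"dy":-0.15,"dz":-6,"ax":0,"ay":0,"az":0,"claw":1},{"dx":0,"dy":-0.15,"dz":-6,"ax":0,"ay":0,"az":0,"claw":1},{"dx":0,"dy":-0.15,"dz":-6,"ax":0,"ay":0,"az":0,"claw":1}]}}

```text
clock: 18.07
eef_pos: [564.5, -215.9, 72.4]
tool_rot: [-1.364, -0.001, -1.633]
force: [0.8, 0.0, -0.1]
width: 38.3
```

```bash
python3 look.py 15
```

```text
[ 565.10494381 -216.24433614   73.61948606] [-1.36187313 -0.00193927 -1.63279956] [ 0.2294805   0.84273391 -1.65353404] 38.06581323515031 18.1667
mid ch [43.91482978 -4.48115887 33.90541776] axis ch [-0.0043132   0.99999013 -0.0010635 ]
-35 [295.96231534 464.66742391] [432.01110841 336.58908757]
35 [242.7390859  233.09543195] [197.95551621 326.00060215]
51 [231.28595016 183.26332881] [144.44117123 323.57965653]
```

View pics/t15.png

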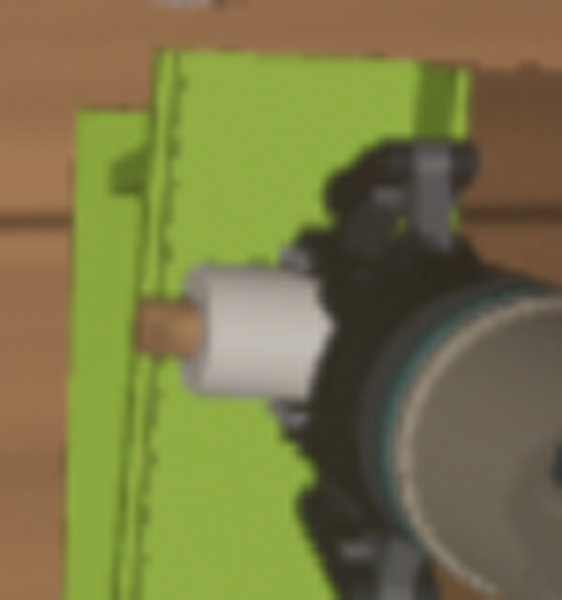

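View pics/s15.png

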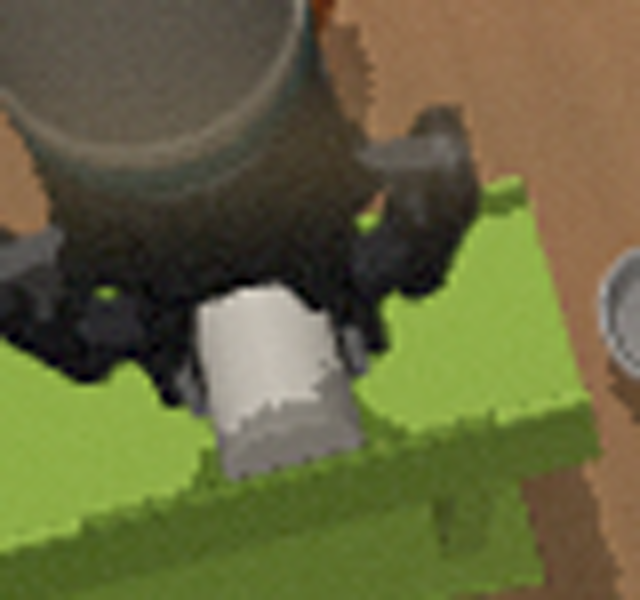

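Request:
{"name": "servo_tool", "arguments": {"increments": [{"dx":0,"dy":0,"dz":-0.4,"ax":0,"ay":0,"az":0,"claw":1},{"dx":0,"dy":0,"dz":-0.8,"ax":0,"ay":0,"az":0,"claw":1},{"dx":0,"dy":0,"dz":-1.1,"ax":0,"ay":0,"az":0,"claw":1},{"dx":0,"dy":0,"dz":-1.2,"ax":0,"ay":0,"az":0,"claw":1},{"dx":0,"dy":0,"dz":-1.3,"ax":0,"ay":0,"az":0,"claw":1},{"dx":0,"dy":0,"dz":-1.3,"ax":0,"ay":0,"az":0,"claw":1}]}}

```text
clock: 18.67
eef_pos: [564.1, -215.8, 59.6]
tool_rot: [-1.364, -0.001, -1.633]
force: [0.5, -0.2, -0.2]
width: 38.4
```

```bash
python3 look.py 16
```

```text
[ 564.21822534 -215.83870299   59.83589093] [-1.36328124e+00 -1.07602952e-03 -1.63303691e+00] [ 0.00900293 -0.15668126 -0.70345384] 38.199589610142795 18.7667
mid ch [40.16975242 -4.14594615 20.61462754] axis ch [-3.90112535e-03  9.99992354e-01 -2.68704300e-04]
-35 [289.67913031 485.18440684] [415.13315513 342.18677261]
35 [237.4320594  255.18844578] [184.16726659 331.67021823]
51 [226.18038628 205.65764284] [131.35593921 329.26556358]
```

View pics/t16.png

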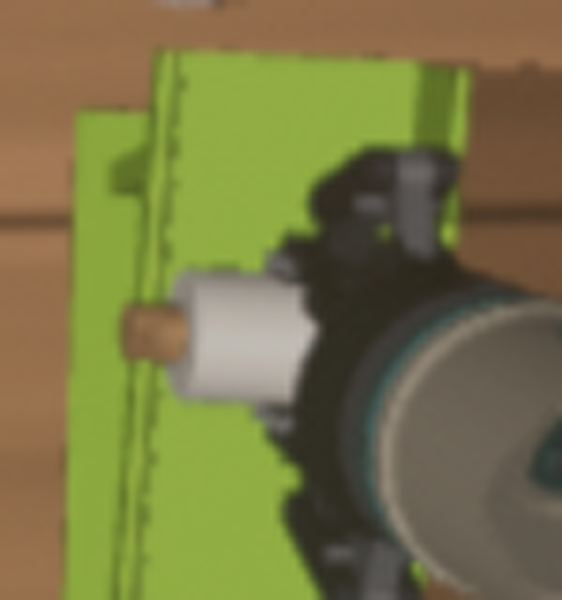

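Neck tip is at col ~120 in t16 (as for bottle 1), seated between the walls. A little lower, then let go.

Request:
{"name": "servo_tool", "arguments": {"increments": [{"dx":0,"dy":0,"dz":-0.1,"ax":0,"ay":0,"az":0,"claw":1},{"dx":0,"dy":0,"dz":-0.15,"ax":0,"ay":0,"az":0,"claw":1},{"dx":0,"dy":0,"dz":-0.15,"ax":0,"ay":0,"az":0,"claw":1}]}}

```text
clock: 19.02
eef_pos: [564.4, -215.9, 59.4]
tool_rot: [-1.362, -0.001, -1.633]
force: [-2.4, 1.1, 8.0]
width: 38.4
```

Request:
{"name": "servo_tool", "arguments": {"increments": [{"dx":0,"dy":0,"dz":0,"ax":0,"ay":0,"az":0,"claw":0},{"dx":0,"dy":0,"dz":0,"ax":0,"ay":0,"az":0,"claw":-0.5},{"dx":0,"dy":0,"dz":0,"ax":0,"ay":0,"az":0,"claw":-1},{"dx":0,"dy":0,"dz":0,"ax":0,"ay":0,"az":0,"claw":-1},{"dx":0,"dy":0,"dz":0,"ax":0,"ay":0,"az":0,"claw":-1}]}}

```text
clock: 19.43
eef_pos: [564.2, -215.8, 58.2]
tool_rot: [-1.364, -0.001, -1.633]
force: [0.1, -0.5, -0.6]
width: 85.4
```

```bash
python3 look.py 17
```

```text
[ 564.17010699 -215.78140795   58.19836268] [-1.36349200e+00 -1.07065015e-03 -1.63290662e+00] [ 0.11272412  0.11625383 -0.20524182] 85.39875117035471 19.5333
mid ch [39.78068938 -4.09238699 19.02386338] axis ch [-4.02743299e-03  9.99991862e-01 -2.36282582e-04]
-35 [289.15654985 487.49903809] [413.11953558 342.63289981]
35 [236.97528338 257.71436702] [182.50890074 332.16266976]
51 [225.73682129 208.22483774] [129.77875874 329.76860534]
```

View pics/t17.png

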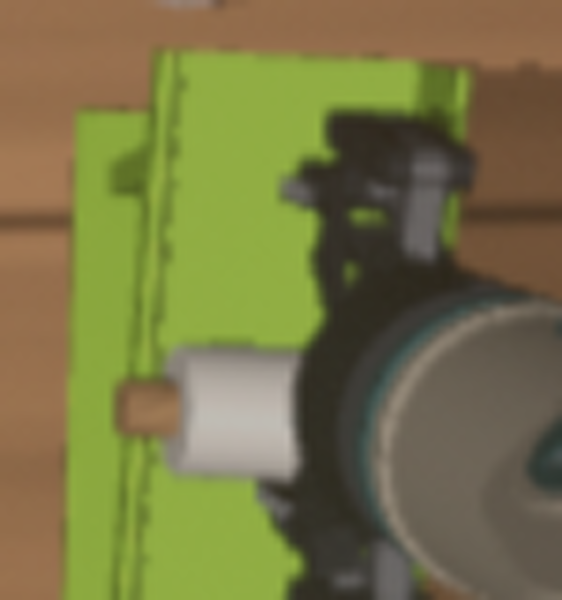

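Same state as bottle 1 was: resting against the downhill finger. Lift off the same way, then let it settle.

Request:
{"name": "servo_tool", "arguments": {"increments": [{"dx":-0.3,"dy":0,"dz":1,"ax":0,"ay":0,"az":0,"claw":-1},{"dx":-0.7,"dy":0.1,"dz":3,"ax":0,"ay":0,"az":0,"claw":-1},{"dx":-1.3,"dy":0.1,"dz":6,"ax":0,"ay":0,"az":0,"claw":-1},{"dx":-1.8,"dy":0.1,"dz":9,"ax":0,"ay":0,"az":0,"claw":-1},{"dx":-1.8,"dy":0.1,"dz":12,"ax":0,"ay":0,"az":0,"claw":-1},{"dx":-1.8,"dy":0.1,"dz":14,"ax":0,"ay":0,"az":0,"claw":-1}]}}

```text
clock: 20.03
eef_pos: [546.3, -215.5, 201.9]
tool_rot: [-1.36, -0.002, -1.634]
force: [0.3, -0.4, -0.1]
width: 85.6
```

Request:
{"name": "servo_tool", "arguments": {"increments": [{"dx":0,"dy":3,"dz":2,"ax":0,"ay":0,"az":0,"claw":-1},{"dx":0,"dy":6,"dz":2,"ax":0,"ay":0,"az":0,"claw":-1},{"dx":0,"dy":9,"dz":2,"ax":0,"ay":0,"az":0,"claw":-1},{"dx":0,"dy":13,"dz":2,"ax":0,"ay":0,"az":0,"claw":-1},{"dx":0,"dy":17,"dz":2,"ax":0,"ay":0,"az":0,"claw":-1},{"dx":0,"dy":20,"dz":2,"ax":0,"ay":0,"az":0,"claw":-1},{"dx":0,"dy":20,"dz":2,"ax":0,"ay":0,"az":0,"claw":-1},{"dx":0,"dy":20,"dz":2,"ax":0,"ay":0,"az":0,"claw":-1}]}}

```text
clock: 20.7
eef_pos: [546.0, -12.1, 218.7]
tool_rot: [-1.363, -0.0, -1.628]
force: [0.3, -1.2, -0.2]
width: 86.0
```

Run:
```python
from h import *
S=get_image("side");T=get_image("top")
crop(S,262,275,130,85,6,"pics/s18.png")
crop(T,400,160,110,130,4.5,"pics/t18.png")
cv2.imwrite("pics/sf.png",S["color"][:,:,::-1])
s=read_state();print(s["eef_pos"],s["force"],s["clock"])
```

```text
[546.15925522 -15.73250109 218.92446515] [-0.75005781  0.79965508 -0.07931888] 20.8
```

View pics/s18.png

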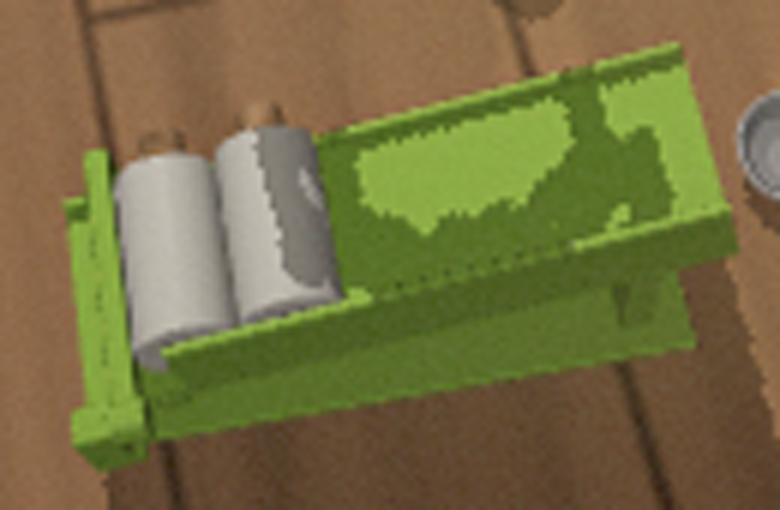

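View pics/t18.png

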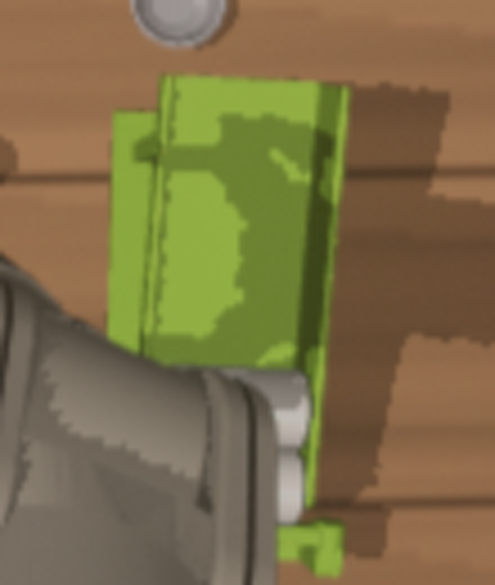

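View pics/sf.png

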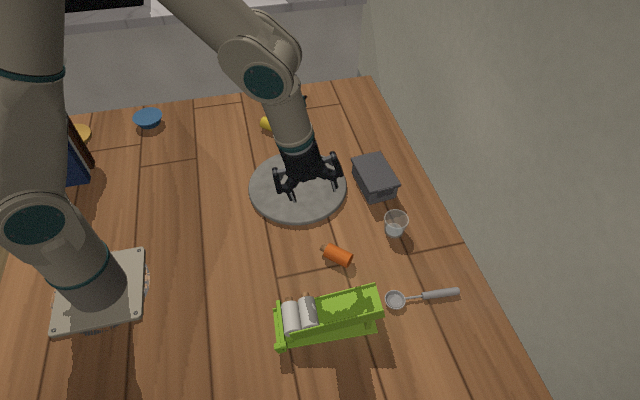

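Request:
{"name": "servo_tool", "arguments": {"increments": [{"dx":0,"dy":10,"dz":0,"ax":0,"ay":0,"az":0,"claw":-1},{"dx":0,"dy":10,"dz":0,"ax":0,"ay":0,"az":0,"claw":-1},{"dx":0,"dy":10,"dz":0,"ax":0,"ay":0,"az":0,"claw":-1},{"dx":0,"dy":10,"dz":0,"ax":0,"ay":0,"az":0,"claw":-1},{"dx":0,"dy":10,"dz":0,"ax":0,"ay":0,"az":0,"claw":-1},{"dx":0,"dy":10,"dz":0,"ax":0,"ay":0,"az":0,"claw":-1},{"dx":0,"dy":10,"dz":0,"ax":0,"ay":0,"az":0,"claw":-1},{"dx":0,"dy":10,"dz":0,"ax":0,"ay":0,"az":0,"claw":-1}]}}

```text
clock: 21.47
eef_pos: [546.4, 83.0, 218.6]
tool_rot: [-1.363, -0.001, -1.637]
force: [-0.2, -0.3, 0.4]
width: 85.0
```

Run:
```python
from h import *
a=cv2.imread("pics/sf.png");o=cv2.imread("pics/side0.png")
S=get_image("side");T=get_image("top");b=S["color"][:,:,::-1]
crop(T,400,160,110,130,4.5,"pics/t19.png")
g=lambda i:i.astype(int)
for n,(x0,y0,x1,y1) in {"bottles":(275,290,325,340)}.items(): print(n,"vs 0.8 s ago",abs(g(a)-g(b))[y0:y1,x0:x1].mean())
for n,(x0,y0,x1,y1) in {"box":(350,150,402,205),"tealight":(382,207,412,240),"spoon":(384,286,462,312),"orange":(318,240,356,270)}.items(): print(n,"vs start",abs(g(o)-g(b))[y0:y1,x0:x1].mean())
p,e=tri(S,(262+96/6-.4,275+152/6-.4),T,(400+120/4.5-.4,160+525/4.5-.4)); print("bar tip top",p,e)
```

```text
bottles vs 0.8 s ago 8.837466666666666
box vs start 2.7517482517482517
tealight vs start 2.5986531986531984
spoon vs start 2.41370808678501
orange vs start 2.666081871345029
bar tip top [ 422.31285562 -152.28440112   43.77404391] 0.7695632406807875
```

View pics/t19.png

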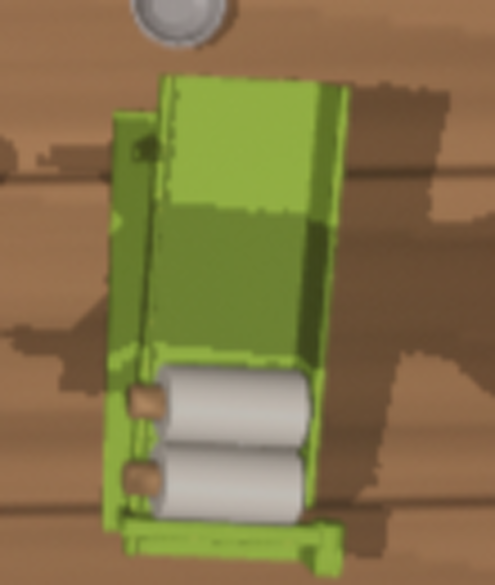

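Request:
{"name": "servo_tool", "arguments": {"increments": [{"dx":0,"dy":0,"dz":0,"ax":0,"ay":0,"az":0,"claw":-1},{"dx":0,"dy":0,"dz":0,"ax":0,"ay":0,"az":0,"claw":-1},{"dx":0,"dy":0,"dz":0,"ax":0,"ay":0,"az":0,"claw":-1},{"dx":0,"dy":0,"dz":0,"ax":0,"ay":0,"az":0,"claw":-1}]}}

```text
clock: 21.9
eef_pos: [546.2, 85.2, 218.3]
tool_rot: [-1.363, -0.001, -1.633]
force: [-0.1, -0.2, 0.4]
width: 85.1
```

Run:
```python
from h import *
T=get_image("top")
crop(T,400,160,110,130,4.5,"pics/t20.png")
a=cv2.imread("pics/t19.png").astype(int);b=cv2.imread("pics/t20.png").astype(int)
print(abs(a-b)[360:560,110:320].mean(),abs(a-b)[60:200,160:320].mean())
finish_job()
```

```text
0.45507142857142857 0.4386904761904762
the job is handed in; nothing more can be done
```

The job is done and handed in at about 22 s on the robot's clock. I pressed the stop bar down first, until it pushed back with about 11 N against its stop. I then laid each bottle on the upper half of the ramp with its neck over the low wall and let it roll down, one after the other.

**Bottles:** the last top view shows both in a row behind the lowered bar, necks out over the low wall. Two pictures about 0.4 s apart differed only by picture noise (0.46 at the bottles, 0.44 on bare ramp), so they were at rest. The robot was clear of everything. An earlier comparison over 0.8 s differed by 8.8 at the bottles. I put that down to the arm's moving shadow, because their outlines had not shifted.

**Things to leave alone:** the container, tealight holder, spoon and orange look-alike looked unchanged from the start (differences of 2.4–2.8). I made no such comparison for the yellow look-alike; the arm never went near it.

**Disagreement:** the final camera fix put the bar's free end about 5 mm lower than expected (44 mm against 48.5 mm). I trusted the force contact, which came at 48.6 mm.

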